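Move a top-heavy video microscope from dock to dock, upright

ROBOT

A 6-joint arm with a two-finger parallel gripper is mounted at the origin on the work surface. World frame = base frame: x ahead of the robot, y to its left, z up, the work surface at z = 0. Lengths are in mm, angles in rad, forces in N, time in s.
With the tool pointing down it reaches from about 325 to 775 mm from the base axis. Payload 5.5 kg.
Tool frame: the origin (TCP) lies midway between the tips of the shut fingers; the grasp point (between the pads) lies 19 mm behind it; z points along the fingers, y is the line along which they close (so a half turn about z gives the same grasp; the last joint's range is limited). The gripper opens to 88 mm and grips with 3 to 60 N. Pads are 20 mm wide; open, the fingers measure 115 mm over their backs; the gripper's body (75 mm by 178 mm) begins 61 mm behind the grasp point.
Start: joints at [-1.225, 0.091, 1.231, -0, 1.82, -0.057], TCP at [235.198, -551.995, 222.631] pointing down, gripper open.
Joint ranges: [-2.87, 2.87], [-0.86, 2.18], [0.17, 2.46], [-1.51, 4.65], [0.06, 2.69], [-2.65, 2.65]. Speed limits (rad/s): [2.57, 2.57, 3.01, 3.14, 3.14, 3.14].

INTERFACE

Orientations are given as a unit quaternion [x, y, z, w].
In Python, from cell import r gives the robot as it stands. The module is installed in compiled form; this text tells all that it offers.
- The arm moves only by the tool apply_moves, never from a script. Its argument "motion" is a list that holds one entry, the list of rows, each a list of 7 numbers: the shift along the tool's x, y, z each as a share of 800 mm, from -1 to 1, then the turn, a rotation vector about the tool's x, y, z each as a share of 30 degrees, from -1 to 1, then the opening, from 0 (shut) to 1 (fully open). A call has 1 to 12 rows; each row shifts and turns the commanded pose from where the row before left it, along the tool's axes as they then stand; what a row does not reach is not made up. A row lasts 1/10 s, in which the tool goes at most 50 mm and 8.59 degrees, less where a joint would pass 70% of its speed; a pose out of reach is approached as far as the arm can. A call with a number of a shift or a turn outside -1 to 1 is refused whole. A call with a gripper value outside its range is refused whole. The fingers move at their own pace and stop on an object; "force" is the grip in N (left out, the last holds). Time passes only in rows, so rows that do not move let the fingers close. It gives the time, the measured TCP pose, the force, the opening and the grip force at its end, in the units of the state.
- r.sense(): the state, without advancing time (a new reading comes with each control period).
- r.camera(name): name is "scene" or "side" or "wrist"; returns a dict with "img" (384x512x3 uint8, red, green, blue), "z_map" (384x512 float32, mm along the optical axis (not along the pixel's ray), 0 where there is no reading), "fx", "fy", "cx", "cy" (pixels), "dist_coeffs" ([k1, k2, p1, p2, k3] as OpenCV has them; the pictures are not rectified), "R" (3x3) and "t" (3): a world point X has camera coordinates R X + t. Camera axes: x right, y down, z forward; pixel columns grow to the right and rows downward; lengths in mm; the calibration is good to about 2 mm. A picture is of the moment at which its call begins.
- r.hand_in(): hands the job in; it is judged then, once.
The state is a dict: "clock": time; "q": joint angles; "qd": joint speeds; "joint_torque": joint torques, N m; "tcp_pos": TCP position; "tool_rot": TCP orientation; "force": force on the tool from outside, world axes, zero at the start; "ft_torque": the same for the moment, N m; "width": finger opening in mm; "grasp_force": force on a finger pad.
Only numpy, scipy, OpenCV 4.12 (cv2) and the standard library are available. Lean on these libraries where they do the work, as an engineer would, in place of code of your own. Each camera call takes 0.05 s, during which the arm holds its last target. There are 200 camera calls.

TASK

Pick up the video microscope by its carrying handle and carry it through the air, without hurry, to the empty dock. Its top-heavy tube has no tilt lock and falls over sideways once it is clear of the prongs, so keep it upright all the way, without knocking it on the docks and without touching the tube or camera with the robot. Slide it in from the front until the tube stands between the prongs, set the base down gently, fully home and square on the pad, and let go; leave everything else on the bench where it is.

Things in the scene. Friction and masses are not known exactly. Their poses are not given: they have to be found in the camera images.
- stand: Base of the video microscope, loose: white plate 240 x 120 x 8 mm (x -185 to +55, y -60 to +60 mm) with a handle in front and a two-cheek tilt bracket (cheeks at x = -33 and +33 mm, 105 mm high). 0.40 kg nominal (0.34 to 0.46), with the tube 0.66 kg. Origin on its underside straight below the tilt axle; x from handle to tube (into the dock), y left, z up.
- handle (a point): Middle of the carrying handle: rubber bar 30 mm thick (x), 30 mm high (z), 110 mm long (y), at x = -155, z = 50 mm in the stand's frame, on end posts at y = -48 and +48 mm (14 mm thick), 27 mm free under it. Grip it from above across x with 80 N or more: the centre of mass of the whole lies about 118 mm from it towards the tube.
- tilt (a joint): Tilt of the tube against the base, rad; 0 = square to the base plate, positive = turned about the stand's +x (top goes to the stand's -y). Its lean in space is this plus the base's roll about x. Stops at -0.45 and 0.45. Spring to 0: 0.28 N m/rad, too weak to hold the tube up; fluid damper between base and tube: 0.045 N m s/rad; almost no dry friction.
- axle (a point): Tilt axle of the tube, along the stand's x, 100 mm above the stand's origin. With the base held level, a lean grows by a factor e in about 0.7 s (0.55 to 1.0 with the mass). Rolling the base about x drives the tube, through the spring and damper, to the side to which the base rolls; accelerating the base sideways drives it the other way.
- tube: The pivoted part: zoom tube 40 mm in diameter with a 54 x 54 x 50 mm camera on top, delicate. Origin on the axle, z along the tube; reaches from 40 mm below the axle to 215 mm above it (camera from 165 mm up). Swings only sideways. 0.26 kg nominal (0.24 to 0.28), centre of mass 140 mm above the axle, inertia about the axle 0.0064 kg m2, gravity moment 0.358 N m per rad of lean.
- tube_mid (a point): Point on the tube's centre line 130 mm above the axle, where the prongs take it when docked. At the start the tube leans on the prong on its -y side, by about 0.06 rad.
- dock_a: Dock holding the microscope at the start, fixed: rubber pad 250 x 150 x 4 mm (x -190 to +60 mm), behind it a post with two level padded prongs at 225 to 245 mm height on either side of the tube, 58 mm apart inside from x = -15 mm backwards, flared to 98 mm at their tips, x = -56 mm. Crossbar from x = 76, foot from x = 75 mm. Origin on the table below the tube; x from open front to post, z up.
- dock_b: The empty dock, fixed, the same shape and frame as dock_a. The microscope is home when its stand's frame coincides with this frame, 4 mm higher.
- dock_b_seat (a point): Top of the empty dock's pad at its origin, where the stand's origin belongs.
- dock_b_fork (a point): Centre between the empty dock's prongs at mid-height, 235 mm above the table, straight above the dock's origin.
- carton_1: Bystander: white carton 100 x 75 x 70 mm, origin under its centre.
- carton_2: Bystander: white carton 100 x 75 x 70 mm, origin under its centre.
- board: Bystander: green circuit board 100 x 70 mm, parts up to 16 mm high, flat between the docks, origin under its centre.
- driver: Bystander: screwdriver 160 mm long lying between the docks, under 35 mm high, origin under its middle.
- solder: Bystander: solder spool, 60 mm in diameter, 50 mm high, between the docks' posts, origin under its centre.
- flux: Bystander: small bottle, 44 mm in diameter, 100 mm high, origin under its centre.
- reel: Bystander: component reel lying flat, 178 mm in diameter, 14 mm high, origin under its centre.

How it is judged (in metres and radians):
On the way, in this order (a step that is already met when the one before it is completed fails the run):
1. the microscope is in the air, clear of its dock and upright, for 2 s (height (world z) of stand above 0.015 m and distance of stand from where it was at the start of the episode above 0.06 m and angle between tube's own z axis and vertical below 0.25 rad), for 2 s.
2. it is seated in the empty dock with the tube between the prongs (horizontal distance between stand and dock_b_seat below 0.018 m and z of stand in the frame of dock_b_seat below 0.006 m and angle between the x axis of stand and the x axis of dock_b, either way round below 0.12 rad and angle between stand's own z axis and vertical below 0.04 rad and angle between tube's own z axis and vertical below 0.22 rad and y of tube_mid in the frame of dock_b_fork between -0.025 and 0.025 m and x of tube_mid in the frame of dock_b_fork between -0.03 and 0.03 m), for 0.3 s.
At the end, for the whole second after the job is handed in: Stand down on the empty dock's pad: within 18 mm of the seat, under 6 mm above it, turned under 0.12 rad, level within 0.04 rad; tube between the prongs (within 25 mm sideways, 30 mm lengthwise of the fork centre), leaning under 0.22 rad; at rest, let go, bystanders in place (all of step 2 and linear speed of stand below 0.02 m/s and angular speed of tube below 0.1 rad/s); the robot touches nothing.
It fails at once if the tube falls over: it leans more than 0.33 rad (angle between tube's own z axis and vertical above 0.33 rad).
It fails at once if the gripper or arm touches the tube or camera (contact force between any of the fingers, the arm and tube above 0.5 N).
It fails at once if the tube is knocked hard against a dock (more than 12 N) (contact force between tube and dock_a above 12 N or contact force between tube and dock_b above 12 N).
It fails at once if the base is slammed down (more than 60 N on the empty dock) (contact force between stand and dock_b above 60 N).
It fails at once if a bystander is moved by more than 30 mm (distance of any of carton_1, carton_2, board, driver, solder, flux, reel from where it was at the start of the episode above 0.03 m).
It also fails if it takes over 72 s, if anything falls off the work surface, if the arm or the gripper's body presses on something with over 40 N, if the wrist force passes 120 N, or if a joint passes its speed limit or range.

## Working session

There is one attempt and no reset: what is moved stays moved. The work goes in short steps, Python scripts to look and compute and a tool call to move; the robot and the scene stay as the last step left them, time stands still between calls to the robot, and variables do not carry over. Pictures are saved under pics/ and viewed, at most 10 in all, crops included, and the job is handed in when it is done.

Besides the shell and the picture viewer there is one more tool, called after "Request:" as name(argument=value, ...), one argument or row to a line, values as JSON. apply_moves: Moves the arm, as the interface text tells. Shift numbers are shares of 800 mm and turn numbers shares of 30 degrees, none past 1 either way. Its arguments: {"type":"object","properties":{"motion":{"type":"array","items":{"type":"array","items":{"type":"array","items":{"type":"number","minimum":-1,"maximum":1}}}},"force":{"type":"number"}},"required":["motion"]}

```bash
mkdir -p pics; cat > h.py <<'E'
import numpy as np, cv2, json
from cell import r
def cloud(c):
    h,w=c['z_map'].shape
    v,u=np.mgrid[0:h,0:w]
    K=np.array([[c['fx'],0,c['cx']],[0,c['fy'],c['cy']],[0,0,1]])
    p=cv2.undistortPoints(np.stack([u,v],-1).reshape(-1,1,2).astype(np.float64),K,np.array(c['dist_coeffs'],float)).reshape(h,w,2)
    z=c['z_map'][...,None].astype(float)
    P=np.concatenate([p*z,z],-1)
    W=(P-np.array(c['t']))@np.array(c['R'])
    W[c['z_map']<=0]=np.nan
    return W
E
python3 - <<'E'
from h import *
for n in ('scene','side'):
    c=r.camera(n); W=cloud(c); np.savez(n+'0.npz',img=c['img'],W=W)
    cv2.imwrite(f'pics/{n}0.png',cv2.resize(c['img'][:,:,::-1],(800,600)))
    R=np.array(c['R']);print(n,-R.T@np.array(c['t']),R[2])
print(r.sense())
E
```

```text
scene [ 853.08694623 -454.36348465  986.92139453] [-0.23597959  0.46022614 -0.85586537]
side [-183.29731745  465.25401108  975.22467551] [ 0.64991316 -0.36498812 -0.66663075]
{'clock': 0.1, 'q': array([-1.22470972e+00,  9.17798856e-02,  1.23176883e+00,  9.05532255e-06,
        1.81981086e+00, -5.67017863e-02]), 'qd': array([ 0.00030354, -0.00191639, -0.001512  ,  0.00068706,  0.0004166 ,
        0.00011891]), 'joint_torque': array([ 2.90292483e-03, -4.47858453e+01, -4.07569313e+01,  7.01867882e-02,
        2.84176919e-02, -1.32145888e-04]), 'tcp_pos': array([ 235.0986577 , -551.72603911,  221.62026516]), 'tool_rot': array([ 9.79788037e-01,  2.00036552e-01, -1.23041566e-04, -8.74863104e-04]), 'force': array([ 0.56307308, -0.08203212, -0.22152346]), 'ft_torque': array([0.00920724, 0.0067569 , 0.02842792]), 'grasp_force': 0.0, 'width': 87.4076184058889}
```

View pics/scene0.png

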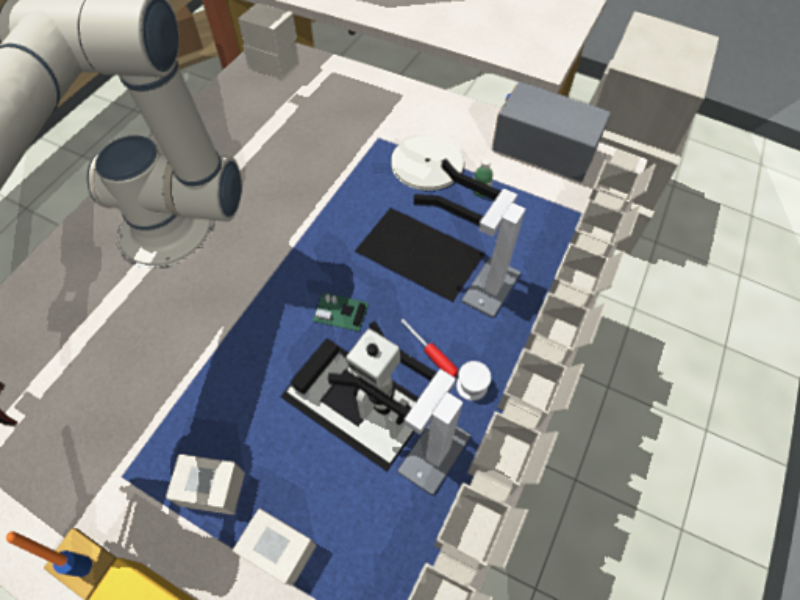

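View pics/side0.png

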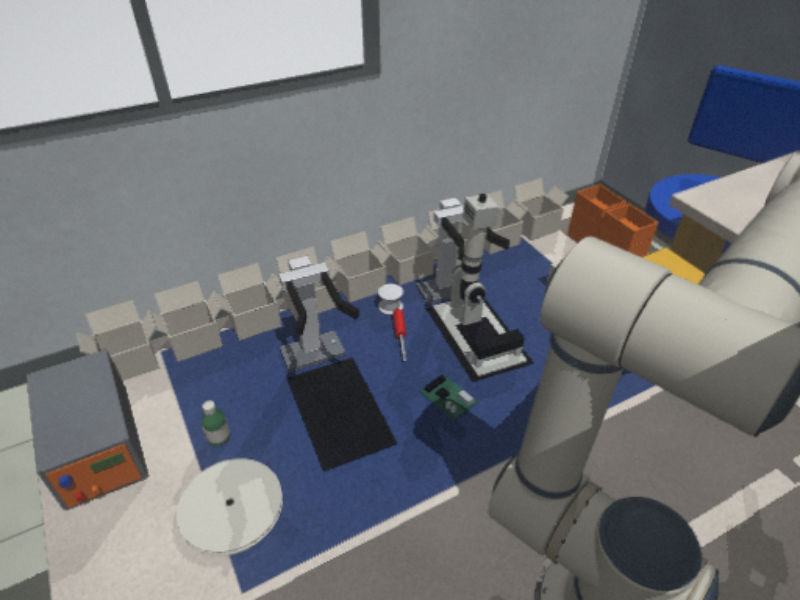

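The scene view shows the microscope in dock A (tube/camera at about (373,350), black handle at (318,368), pad outline 285–420 × 340–465) and the empty pad at (420,255). The reel, board, driver, spool and flux sit around the docks. Next I measure.

```bash
python3 - <<'E'
from h import *
def rect(P,n):
    P=P[:, :2].astype(np.float32); b=cv2.minAreaRect(P); print(n,len(P),'c',np.round(b[0],1),'size',np.round(b[1],1),'ang',round(b[2],2))
for n in ('scene','side'):
    d=np.load(n+'0.npz'); W=d['W']; m=d['img'].astype(int).max(-1); x,y,z=W[...,0],W[...,1],W[...,2]
    ok=(x>250)&(x<800)&(abs(y)<500)
    img=d['img'].astype(int)
    dark=(m<60)&(img.max(-1)-img.min(-1)<20)&ok
    for nm,mask in (('black low',dark&(z<12)&(z>-6)),('black 58-70',dark&(z>58)&(z<72)),('prong',dark&(z>205)&(z<260)),('cam top',ok&(z>305)&(z<325)),('white low',ok&(m>110)&(img.max(-1)-img.min(-1)<30)&(z>3)&(z<20))):
        k,l,s,c=cv2.connectedComponentsWithStats(mask.astype(np.uint8))
        for i in range(1,k):
            if s[i,4]>60: rect(W[l==i],f'{n} {nm} z={np.median(z[l==i]):.1f} px{np.round(c[i])}')
E
```

```text
scene black low z=2.8 px[269. 162.] 2425 c [560.6 206.9] size [150.6 248. ] ang 85.42
scene black low z=3.6 px[218. 277.] 390 c [ 611.9 -227.9] size [257.8  81.4] ang 10.0
scene black 58-70 z=68.4 px[201. 233.] 347 c [ 521.5 -154.1] size [108.4  27.9] ang 82.98
scene prong z=241.1 px[301. 116.] 252 c [636.9 235.7] size [ 18.2 125.5] ang 78.68
scene prong z=242.0 px[286. 132.] 274 c [631.1 161.6] size [126.1  23.7] ang 4.46
scene prong z=243.6 px[266. 234.] 149 c [ 717.5 -142.5] size [12.6 62.8] ang 82.67
scene prong z=244.1 px[236. 250.] 371 c [ 676.6 -210.5] size [127.4  22.1] ang 1.18
scene cam top z=317.4 px[239. 227.] 577 c [ 671.9 -184.3] size [53.4 55.2] ang 81.95
scene white low z=13.4 px[269. 105.] 879 c [449.2 435. ] size [186.4 129.9] ang 0.02
scene white low z=10.6 px[308. 177.] 90 c [714.  207.3] size [63.7 25.3] ang 86.92
scene white low z=10.8 px[308. 193.] 237 c [733.6 147.5] size [43.5 74.1] ang 89.77
scene white low z=11.7 px[227. 267.] 1208 c [ 608.9 -165. ] size [118.1 239.3] ang 83.06
scene white low z=11.6 px[267. 301.] 315 c [ 771.5 -226.1] size [43.5 59.9] ang 
[... 569 characters left out ...]
e [134.1  24.7] ang 5.51
side prong z=243.5 px[190. 198.] 171 c [636.  238.3] size [ 23.  131.7] ang 75.97
side cam top z=316.7 px[307. 131.] 203 c [ 669.5 -182.6] size [56.3 54.4] ang 82.58
side white low z=11.7 px[289. 207.] 242 c [ 646.7 -122.6] size [ 39.5 176.3] ang 77.92
side white low z=11.7 px[314. 204.] 101 c [ 631.2 -216. ] size [ 31.5 115.5] ang 82.49
side white low z=11.7 px[212. 219.] 137 c [731.7 147.2] size [35.8 71.3] ang 88.4
side white low z=11.4 px[199. 227.] 81 c [717.3 201.8] size [58.2 34.3] ang 80.35
side white low z=11.6 px[319. 232.] 235 c [ 504.4 -152.9] size [124.4  33.6] ang 81.39
side white low z=13.1 px[153. 320.] 2363 c [456.2 435.7] size [181.7 128.5] ang 0.08
```

```bash
cat > plan.py <<'E'
import numpy as np, json
from scipy.spatial.transform import Rotation as Ro
F='cmd.json'
def load():
    d=json.load(open(F)); return np.array(d['p']),Ro.from_quat(d['q'])
def save(p,R): json.dump(dict(p=list(p),q=list(R.as_quat())),open(F,'w'))
def down(yaw_deg):            # tool down, tool y along yaw_deg -> tool x at yaw+90
    a=np.radians(yaw_deg+90)/2
    return Ro.from_quat([np.cos(a),np.sin(a),0,0])
def rows(targets,grip,nd=3,commit=True):
    p,R=load(); out=[]
    for tp,tR in targets:
        s=np.round(R.inv().apply(np.array(tp)-p)/800,nd); w=np.round((R.inv()*tR).as_rotvec()/np.radians(30),nd)
        out.append([float(v)+0.0 for v in (*s,*w)]+[grip])
        p=p+R.apply(s*800); R=R*Ro.from_rotvec(w*np.radians(30))
    if commit: save(p,R)
    print(json.dumps([out])); print('end',np.round(p,1),'maxstep',max(np.linalg.norm(np.array(o[:3])*800) for o in out))
def line(pt,Rt,n,smooth=True):
    p,R=load(); rv=(R.inv()*Rt).as_rotvec()
    f=np.arange(1,n+1)/n
    if smooth: f=f*f*(3-2*f)*.5+f*.5
    return [(p+(np.array(pt)-p)*a,R*Ro.from_rotvec(rv*a)) for a in f]
E
python3 - <<'E'
from plan import *
save([235.198,-551.995,222.631],Ro.from_quat([9.79788037e-01,2.00036552e-01,0,0]))
rows(line([519.8,-152.8,200],down(-7.0),12),1)
E
```

```text
[[[0.027, -0.016, 0.001, 0.0, 0.0, -0.103, 1], [0.037, -0.021, 0.002, 0.0, 0.0, -0.137, 1], [0.046, -0.02, 0.003, 0.0, 0.0, -0.166, 1], [0.054, -0.019, 0.002, 0.0, 0.0, -0.186, 1], [0.06, -0.015, 0.003, 0.0, 0.0, -0.2, 1], [0.063, -0.008, 0.003, 0.0, 0.0, -0.207, 1], [0.063, -0.002, 0.003, 0.0, 0.0, -0.207, 1], [0.061, 0.005, 0.003, 0.0, 0.0, -0.2, 1], [0.056, 0.011, 0.003, 0.0, 0.0, -0.186, 1], [0.049, 0.014, 0.002, 0.0, 0.0, -0.165, 1], [0.039, 0.016, 0.002, 0.0, 0.0, -0.138, 1], [0.029, 0.013, 0.001, 0.0, 0.0, -0.102, 1]]]
end [ 519.7 -152.7  200.2] maxstep 50.86138024080746
```

Request:
apply_moves(
  motion=[
    [[0.027, -0.016, 0.001, 0.0, 0.0, -0.103, 1], [0.037, -0.021, 0.002, 0.0, 0.0, -0.137, 1], [0.046, -0.02, 0.003, 0.0, 0.0, -0.166, 1], [0.054, -0.019, 0.002, 0.0, 0.0, -0.186, 1], [0.06, -0.015, 0.003, 0.0, 0.0, -0.2, 1], [0.062, -0.008, 0.003, 0.0, 0.0, -0.207, 1], [0.062, -0.002, 0.003, 0.0, 0.0, -0.207, 1], [0.061, 0.005, 0.003, 0.0, 0.0, -0.2, 1], [0.056, 0.011, 0.003, 0.0, 0.0, -0.186, 1], [0.049, 0.014, 0.002, 0.0, 0.0, -0.165, 1], [0.039, 0.016, 0.002, 0.0, 0.0, -0.138, 1], [0.029, 0.013, 0.001, 0.0, 0.0, -0.102, 1]],
  ],
)

```text
clock: 1.3
tcp_pos: [519.4, -151.8, 199.4]
tool_rot: [0.748, 0.664, -0.0, -0.001]
force: [0.0, -0.2, 0.4]
width: 87.9
grasp_force: 0.0
```

```bash
python3 - <<'E'
from h import *
s=r.sense(); print(s['tcp_pos'],s['tool_rot'],s['qd'].round(3))
for n in ('wrist','scene','side'):
    c=r.camera(n); W=cloud(c); img=c['img'].astype(int); x,y,z=W[...,0],W[...,1],W[...,2]
    cv2.imwrite(f'pics/{n}1.png',c['img'][:,:,::-1])
    m=img.max(-1)
    mask=(m<70)&(m-img.min(-1)<20)&(z>61)&(z<75)&(abs(x-520)<60)&(abs(y+152)<90)
    P=W[mask]; print(n,len(P))
    if len(P)>30: print(cv2.minAreaRect(P[:,:2].astype(np.float32)),np.median(P,0))
    mask=(z>308)&(z<325)&(abs(x-670)<60)&(abs(y+180)<60); P=W[mask]
    if len(P)>30: print('cam',cv2.minAreaRect(P[:,:2].astype(np.float32)),P.mean(0))
    R=np.array(c['R']);print(-R.T@np.array(c['t']),R[2])
s=r.sense(); print(s['tcp_pos'],s['tool_rot'])
E
```

```text
[ 519.36190501 -151.80108358  199.43165998] [ 7.47532702e-01  6.64224744e-01 -1.55046315e-04 -5.69936871e-04] [ 0.443  0.189 -0.169 -0.009 -0.022 -0.068]
wrist 872
((523.1807250976562, -123.84368133544922), (54.318172454833984, 26.277267456054688), 82.79891204833984) [ 525.90888464 -114.08367674   69.17862052]
[529.98705367 -69.67111477 361.78918268] [-0.03640521 -0.29552969 -0.95463965]
scene 328
((520.7382202148438, -153.88084411621094), (108.74522399902344, 29.354528427124023), 84.44988250732422) [ 521.82776804 -160.21569394   68.70767991]
cam ((650.7556762695312, -177.0371856689453), (59.35525894165039, 105.7207260131836), 70.80596923828125) [ 671.49259359 -184.65656978  317.24573782]
[ 853.08694623 -454.36348465  986.92139453] [-0.23597959  0.46022614 -0.85586537]
side 239
((518.6615600585938, -150.7052001953125), (108.29601287841797, 32.6983642578125), 83.06814575195312) [ 516.67739227 -148.5321472    67.94632   ]
cam ((670.4650268554688, -182.60777282714844), (53.97969436645508, 58.52724838256836), 83.03822326660156) [ 664.83381089 -176.47965215  316.65186759]
[-183.29731745  465.25401108  975.22467551] [ 0.64991316 -0.36498812 -0.66663075]
[ 518.80973184 -152.82838806  199.45511834] [ 7.48325825e-01  6.63330922e-01 -4.25328531e-04 -6.06379407e-04]
```

View pics/wrist1.png

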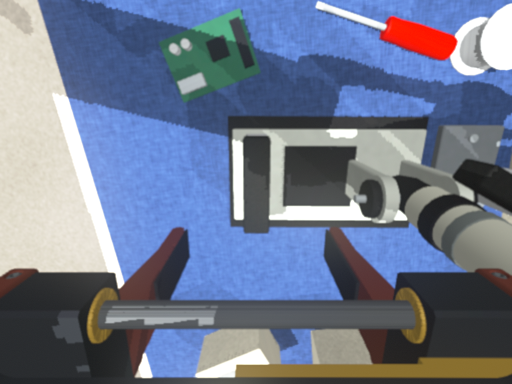

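View pics/scene1.png

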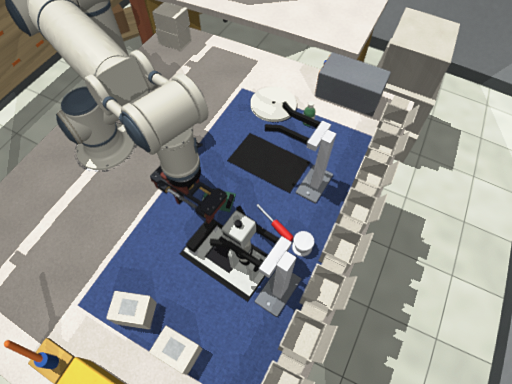

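```bash
python3 - <<'E'
from plan import *
rows(line([520.5,-152.8,35],down(-7.0),10),1)
E
```

```text
[[[0.0, 0.0, 0.013, 0.0, 0.0, 0.0, 1], [0.0, 0.0, 0.018, 0.0, 0.0, 0.0, 1], [0.0, 0.0, 0.022, 0.0, 0.0, 0.0, 1], [0.0, 0.0, 0.025, 0.0, 0.0, 0.0, 1], [0.0, 0.001, 0.025, 0.0, 0.0, 0.0, 1], [0.0, 0.0, 0.026, 0.0, 0.0, 0.0, 1], [0.0, 0.0, 0.024, 0.0, 0.0, 0.0, 1], [0.0, 0.0, 0.022, 0.0, 0.0, 0.0, 1], [0.0, 0.0, 0.018, 0.0, 0.0, 0.0, 1], [0.0, 0.0, 0.014, 0.0, 0.0, 0.0, 1]]]
end [ 520.4 -152.8   34.6] maxstep 20.8
```

Request:
apply_moves(
  motion=[
    [[0.0, 0.0, 0.013, 0.0, 0.0, 0.0, 1], [0.0, 0.0, 0.018, 0.0, 0.0, 0.0, 1], [0.0, 0.0, 0.022, 0.0, 0.0, 0.0, 1], [0.0, 0.0, 0.025, 0.0, 0.0, 0.0, 1], [0.0, 0.001, 0.025, 0.0, 0.0, 0.0, 1], [0.0, 0.0, 0.026, 0.0, 0.0, 0.0, 1], [0.0, 0.0, 0.024, 0.0, 0.0, 0.0, 1], [0.0, 0.0, 0.022, 0.0, 0.0, 0.0, 1], [0.0, 0.0, 0.018, 0.0, 0.0, 0.0, 1], [0.0, 0.0, 0.014, 0.0, 0.0, 0.0, 1]],
  ],
)

```text
clock: 2.45
tcp_pos: [518.2, -154.5, 32.5]
tool_rot: [0.75, 0.662, -0.001, -0.001]
force: [-0.4, -0.1, -0.3]
width: 87.7
grasp_force: 0.0
```

Request:
apply_moves(
  motion=[
    [[0, 0, 0, 0, 0, 0, 0.45], [0, 0, 0, 0, 0, 0, 0.3], [0, 0, 0, 0, 0, 0, 0.3], [0, 0, 0, 0, 0, 0, 0.2], [0, 0, 0, 0, 0, 0, 0], [0, 0, 0, 0, 0, 0, 0], [0, 0, 0, 0, 0, 0, 0]],
  ],
  force=80,
)

```text
clock: 3.15
tcp_pos: [519.5, -154.0, 34.9]
tool_rot: [0.749, 0.663, 0.0, 0.0]
force: [0.4, 0.6, 0.3]
width: 35.0
grasp_force: 0.0
```

Request:
apply_moves(
  motion=[
    [[0, 0, 0, 0, 0, 0, 0], [0, 0, 0, 0, 0, 0, 0], [0, 0, 0, 0, 0, 0, 0], [0, 0, 0, 0, 0, 0, 0]],
  ],
  force=80,
)

```text
clock: 3.55
tcp_pos: [519.2, -154.0, 34.7]
tool_rot: [0.749, 0.663, -0.0, -0.0]
force: [-2.8, 0.3, 2.5]
width: 29.7
grasp_force: 60.0
```

```bash
cat > est.py <<'E'
from h import *
from plan import *
def stand():   # commanded stand pose: axle xyz, yaw, roll, from commanded tool
    p,R=load(); M=R.as_matrix(); xs=M[:,1]; zs=-M[:,2]; ys=np.cross(zs,xs)
    if True: o=p+155*xs-zs*31   # underside origin
    return o,xs,ys,zs
def lean(c,off=0):
    W=cloud(c); o,xs,ys,zs=stand(); a=o+100*zs
    xh=np.array([xs[0],xs[1],0]);xh/=np.linalg.norm(xh); yh=np.array([-xh[1],xh[0],0])
    D=W-a; X=D@xh; Y=D@yh; Z=D[...,2]
    m=(Z>207)&(Z<222)&(abs(X)<36)&(abs(Y)<110)
    P=np.c_[X[m],Y[m],Z[m]]
    if len(P)<40: return None
    t=np.percentile(P[:,2],60); P=P[abs(P[:,2]-t)<7]
    lo,hi=np.percentile(P[:,1],[3,97])
    return -(P[:,1].mean())/215,-((lo+hi)/2)/215,P[:,0].mean(),hi-lo,len(P),P[:,2].mean()
def plate(c):  # white plate points: pitch/roll/height of base
    W=cloud(c); o,xs,ys,zs=stand(); D=W-o; X=D@xs; Y=D@ys; Z=D@zs
    i=c['img'].astype(int)
    m=(abs(Z-8)<14)&(abs(X+65)<110)&(abs(Y)<55)&(i.max(-1)>100)&(i.max(-1)-i.min(-1)<35)
    A=np.c_[np.ones(m.sum()),X[m],Y[m]]; z=Z[m]
    k=np.ones(len(z),bool)
    for _ in range(4):
        s=np.linalg.lstsq(A[k],z[k],rcond=None)[0]; k=abs(z-A@s)<3
    return s[0],-s[1],s[2],k.sum()   # height at origin, pitch(+ nose down), roll residual
E
python3 - <<'E'
from est import *
for n in ('scene','side','scene','side'):
    c=r.camera(n); print(n,np.round(lean(c),4),'plate',np.round(plate(c),4))
c=r.camera('wrist'); cv2.imwrite('pics/wrist2.png',c['img'][:,:,::-1])
s=r.sense(); print(s['tcp_pos'],s['force'],s['ft_torque'])
rows(line([519.8-.6,-152.8,45],down(-7.0),6),0)
E
```

```text
scene [6.760000e-02 6.370000e-02 1.675300e+00 4.941680e+01 5.400000e+02
 2.137883e+02] plate [8.2763e+00 2.5000e-03 2.9000e-03 7.6900e+02]
side [-2.64000e-02 -1.47000e-02  3.29000e-01  2.58685e+01  7.60000e+01
  2.14426e+02] plate [ 7.8458e+00 -6.0000e-04 -2.9000e-03  1.1500e+02]
scene [6.750000e-02 6.410000e-02 1.719500e+00 4.879460e+01 5.380000e+02
 2.137206e+02] plate [8.1465e+00 3.1000e-03 8.9000e-03 7.5800e+02]
side [-2.730000e-02 -1.160000e-02  9.820000e-02  2.621740e+01  7.600000e+01
  2.142209e+02] plate [ 8.7979e+00 -3.1000e-03 -9.0000e-03  1.1600e+02]
[ 519.19716528 -154.01773542   34.68035066] [-2.76710872 -0.08376731  2.72126709] [0.12475463 0.50676983 0.03597988]
[[[0.0, 0.0, -0.002, 0.0, 0.0, 0.0, 0], [0.0, 0.0, -0.002, 0.0, 0.0, 0.0, 0], [0.0, -0.001, -0.002, 0.0, 0.0, 0.0, 0], [0.0, 0.0, -0.003, 0.0, 0.0, 0.0, 0], [0.0, 0.0, -0.002, 0.0, 0.0, 0.0, 0], [0.0, -0.001, -0.002, 0.0, 0.0, 0.0, 0]]]
end [ 518.9 -152.6   45. ] maxstep 2.4
```

View pics/wrist2.png

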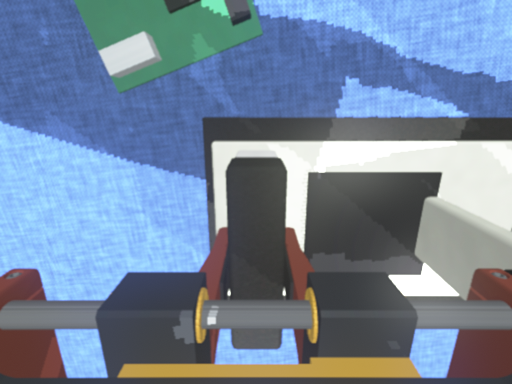

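Request:
apply_moves(
  motion=[
    [[0.0, 0.0, -0.002, 0.0, 0.0, 0.0, 0], [0.0, 0.0, -0.002, 0.0, 0.0, 0.0, 0], [0.0, -0.001, -0.002, 0.0, 0.0, 0.0, 0], [0.0, 0.0, -0.003, 0.0, 0.0, 0.0, 0], [0.0, 0.0, -0.002, 0.0, 0.0, 0.0, 0], [0.0, -0.001, -0.002, 0.0, 0.0, 0.0, 0]],
  ],
)

```text
clock: 4.4
tcp_pos: [517.7, -153.8, 45.0]
tool_rot: [0.749, 0.663, -0.0, -0.0]
force: [0.4, 0.1, -6.3]
width: 29.5
grasp_force: 60.0
```

```bash
python3 - <<'E'
from est import *
for n in ('scene','side','scene'):
    c=r.camera(n); print(n,np.round(lean(c),4),'plate',np.round(plate(c),4))
s=r.sense(); print(s['clock'],s['tcp_pos'],s['force'],s['ft_torque'],s['grasp_force'],s['width'],Ro.from_quat(s['tool_rot']).as_matrix().round(4).tolist())
E
```

```text
scene [7.140000e-02 6.790000e-02 2.328300e+00 4.897690e+01 5.500000e+02
 2.133056e+02] plate [7.8114e+00 3.9000e-03 4.6000e-03 7.7400e+02]
side [-2.340000e-02 -7.000000e-03  1.709000e-01  2.705390e+01  7.600000e+01
  2.142581e+02] plate [ 8.5245e+00 -2.8000e-03 -2.0800e-02  1.2500e+02]
scene [7.240000e-02 6.880000e-02 2.464700e+00 4.897100e+01 5.560000e+02
 2.135883e+02] plate [8.4866e+00 2.9000e-03 9.1000e-03 7.7500e+02]
4.55 [ 517.84153005 -153.86907653   45.22686562] [-0.82480688  0.15884015 -6.14290336] [0.07903284 0.68086352 0.02339945] 59.99800443649292 29.75891686174402 [[0.1221, 0.9925, 0.0003], [0.9925, -0.1221, -0.0001], [-0.0, 0.0003, -1.0]]
```

```bash
cat > ctrl.py <<'E'
import sys
from est import *
from scipy.linalg import expm
from scipy.optimize import lsq_linear
J,KN,KS,C,ML,TAU,DT=.0064,.078,.28,.045,.0364,.05,.01
A=np.array([[0,1,0,0],[KN/J,-C/J,(KS-C/TAU)/J,-ML/TAU/J],[0,0,-1/TAU,0],[0,0,0,-1/TAU]])
B=np.array([[0,0],[C/TAU/J,ML/TAU/J],[1/TAU,0],[0,1/TAU]])
E=expm(np.block([[A,B],[np.zeros((2,6))]])*DT); Ad,Bd=E[:4,:4],E[:4,4:]
S='ctrl.json'
def prof(phis,vys,phi0,pause):   # fine-grained command lists (10 per row)
    u=[]; a=phi0
    for p,v in zip(phis,vys):
        u+=[(a+(p-a)*(i+1)/10,v) for i in range(10)]; a=p
    return np.array(u+[(a,0.)]*pause)
def measure(name):
    s=r.sense(); R=Ro.from_quat(s['tool_rot']); p0=load()
    save(s['tcp_pos'],R); c=r.camera(name); l=lean(c); pl=plate(c) if name=='scene' else None
    save(*p0); return s,l,pl
def step(n,vx=0,vy=0,vz=0,dyaw=0,cam='scene',reset=False,hor=4,bias=0.,skip=False,plim=.07):
    """targets: stand-frame speeds mm/s at the end of this call, ramped linearly over n rows; dyaw rad total"""
    s,l,pl=measure(cam)
    z=l[0]-bias if l is not None else None
    if reset: d=dict(x=[z,0,0,0],P=np.diag([1e-5,1e-4,1e-8,1e-8]).tolist(),phi=0.,v=[0,0,0],yaw=-np.radians(7.0),u=[],t=s['clock'])
    else: d=json.load(open(S))
    x=np.array(d['x']); P=np.array(d['P']); u=d['u']
    k=int(round((s['clock']-d['t'])/DT))
    u=(u+[[d['phi'],0.]]*max(0,k-len(u)))[:k]
    for uu in u:
        x=Ad@x+Bd@np.array(uu); P=Ad@P@Ad.T+np.diag([1e-8,4e-5,1e-8,1e-6])
    pred=x[0]
    if z is not None:
        H=np.array([1.,0,0,0]); K=P@H/(P[0,0]+.002**2); x=x+K*(z-x[0]); P=P-np.outer(K,H@P)
    print(f't={s["clock"]:.2f} lean meas {z} pred {pred:.4f} est {x[0]:.4f} rate {x[1]:.4f} phi {d["phi"]:.4f}| top z {None if l is None else round(l[5],1)} n {None if l is None else l[4]} plate {None if pl is None else np.round(pl,3)}')
    o=np.array(s['tcp_pos']); print('tcp',o.round(1),'F',s['force'].round(1),'w',round(s['width'],1))
    xp=x.copy()
    for _ in range(5): xp=Ad@xp+Bd@np.array([d['phi'],0.])
    # plan: hor cycles of n rows + 5 pause; phi per row free
    v0=np.array(d['v']); v1=np.array([vx,vy,vz],float)
    vs=[v0+(v1-v0)*(i+1)/n for i in range(n)]
    vy_all=[v[1]/1000 for v in vs]+[vy/1000]*(n*(hor-1))
    N=n*hor
    def sim(ph,use0):
        u=[];a=d['phi']*use0
        for c in range(hor):
            u+=prof(ph[c*n:(c+1)*n],np.array(vy_all[c*n:(c+1)*n])*use0,a,5).tolist(); a=ph[(c+1)*n-1]
        X=[];xx=xp*use0
        for i,uu in enumerate(u):
            xx=Ad@xx+Bd@np.array(uu)
            if i%5==4: X.append(xx.copy())
        return np.array(X)
    X0=sim(np.zeros(N),1); G=[sim(np.eye(N)[i],0) for i in range(N)]
    rowsA=[g[:,0]*1 for g in G]; b=[-X0[:,0]]
    M=np.array(rowsA).T
    eta=lambda X:(X[-1,0]+X[-1,1]/8.47)
    Mt=np.array([eta(g) for g in G])*30; bt=-eta(X0)*30
    Dm=np.eye(N)-np.eye(N,k=-1); d0=np.zeros(N); d0[0]=d['phi']
    MM=np.vstack([M,Mt[None],np.eye(N)*.6,Dm*2.5]); bb=np.concatenate([-X0[:,0],[bt],np.zeros(N),d0*2.5])
    ph=lsq_linear(MM,bb,bounds=(-plim,plim)).x
    X=X0+np.tensordot(ph,np.array(G),axes=(0,0))
    print('plan phi',ph[:n].round(4),'lean end of call',X[2*n-1,:2].round(4),'max',abs(X[:,0]).max().round(3))
    # poses
    p,R=load(); Mx=R.as_matrix(); Rs=np.column_stack([Mx[:,1],Mx[:,0],-Mx[:,2]]); a=p-Rs@np.array([-155,0,-69.])
    T=[]; 
    for i in range(n):
        yaw=d['yaw']+dyaw*(i+1)/n
        Rz=Ro.from_euler('z',yaw); a=a+Rz.apply(vs[i])*.1
        q=Rz*Ro.from_euler('x',ph[i]); m=q.as_matrix()
        T.append((a+m@np.array([-155,0,-69.]),Ro.from_matrix(np.column_stack([m[:,1],m[:,0],-m[:,2]]))))
    rows(T,0)
    print('axle cmd',a.round(1))
    d.update(x=xp.tolist(),P=P.tolist(),u=prof(ph[:n],[v[1]/1000 for v in vs],d['phi'],0).tolist(),phi=float(ph[n-1]),v=v1.tolist(),yaw=d['yaw']+dyaw,t=s['clock']+.05)
    json.dump(d,open(S,'w'))
E
cp cmd.json cmd_bak.json
python3 -c "
from ctrl import *
step(5,reset=True)"
```

```text
t=4.55 lean meas 0.06601707752378065 pred 0.0660 est 0.0660 rate 0.0000 phi 0.0000| top z 213.3 n 554 plate [8.098e+00 4.000e-03 1.100e-02 7.940e+02]
tcp [ 517.8 -153.9   45.2] F [-0.8  0.2 -6.1] w 29.8
plan phi [-0.035  -0.043  -0.0375 -0.0272 -0.0167] lean end of call [ 0.0123 -0.0792] max 0.068
[[[-0.003, 0.0, 0.0, 0.0, -0.067, 0.0, 0], [-0.001, 0.0, 0.0, 0.0, -0.015, 0.0, 0], [0.001, 0.0, 0.0, 0.0, 0.01, 0.0, 0], [0.001, 0.0, 0.0, 0.0, 0.02, 0.0, 0], [0.001, 0.0, 0.0, 0.0, 0.02, 0.0, 0]]]
end [ 518.8 -153.4   45. ] maxstep 2.4
axle cmd [ 672.7 -171.5  114. ]
```

Request:
apply_moves(
  motion=[
    [[-0.003, 0.0, 0.0, 0.0, -0.067, 0.0, 0], [-0.001, 0.0, 0.0, 0.0, -0.015, 0.0, 0], [0.001, 0.0, 0.0, 0.0, 0.01, 0.0, 0], [0.001, 0.0, 0.0, 0.0, 0.02, 0.0, 0], [0.001, 0.0, 0.0, 0.0, 0.02, 0.0, 0]],
  ],
)

```text
clock: 5.1
tcp_pos: [517.7, -154.6, 45.0]
tool_rot: [0.749, 0.663, -0.006, 0.005]
force: [0.1, -0.3, -6.3]
width: 29.8
grasp_force: 60.0
```

```bash
python3 -c "
from ctrl import *
step(4)"
```

```text
t=5.10 lean meas -0.00037887898194012933 pred 0.0123 est 0.0003 rate -0.1061 phi -0.0167| top z 213.6 n 547 plate [8.023e+00 3.000e-03 6.000e-03 8.110e+02]
tcp [ 517.7 -154.6   45. ] F [ 0.1 -0.3 -6.3] w 29.8
plan phi [-0.0011  0.0058  0.0075  0.0066] lean end of call [-0.0073  0.0303] max 0.013
[[[0.001, 0.0, 0.0, 0.0, 0.03, 0.0, 0], [0.001, 0.0, 0.0, 0.0, 0.013, 0.0, 0], [0.0, 0.0, 0.0, 0.0, 0.003, 0.0, 0], [0.0, 0.0, 0.0, 0.0, -0.001, 0.0, 0]]]
end [ 519.  -151.8   45. ] maxstep 0.8
axle cmd [ 672.7 -171.1  114. ]
```

Request:
apply_moves(
  motion=[
    [[0.001, 0.0, 0.0, 0.0, 0.03, 0.0, 0], [0.001, 0.0, 0.0, 0.0, 0.013, 0.0, 0], [0.0, 0.0, 0.0, 0.0, 0.003, 0.0, 0], [0.0, 0.0, 0.0, 0.0, -0.001, 0.0, 0]],
  ],
)

```text
clock: 5.55
tcp_pos: [517.8, -153.2, 44.9]
tool_rot: [0.749, 0.662, 0.003, -0.002]
force: [-0.2, 0.4, -6.7]
width: 29.4
grasp_force: 60.0
```

```bash
python3 -c "
from ctrl import *
step(5,vx=-60)"
```

```text
t=5.55 lean meas 0.00028960984838688513 pred -0.0073 est -0.0002 rate 0.0469 phi 0.0066| top z 213.6 n 549 plate [8.114e+00 2.000e-03 8.000e-03 8.030e+02]
tcp [ 517.8 -153.2   44.9] F [-0.2  0.4 -6.7] w 29.4
plan phi [-0.0003 -0.0032 -0.0038 -0.0032 -0.0023] lean end of call [ 0.002  -0.0107] max 0.006
[[[-0.001, -0.001, 0.0, 0.0, -0.014, 0.0, 0], [0.0, -0.003, 0.0, 0.0, -0.005, 0.0, 0], [0.0, -0.005, 0.0, 0.0, -0.001, 0.0, 0], [0.0, -0.006, 0.0, 0.0, 0.001, 0.0, 0], [0.0, -0.007, 0.0, 0.0, 0.002, 0.0, 0]]]
end [ 501.4 -150.4   45. ] maxstep 5.6000000000000005
axle cmd [ 654.9 -169.   114. ]
```

Balanced at zero lean; starting the withdrawal.

Request:
apply_moves(
  motion=[
    [[-0.001, -0.001, 0.0, 0.0, -0.014, 0.0, 0], [0.0, -0.003, 0.0, 0.0, -0.005, 0.0, 0], [0.0, -0.005, 0.0, 0.0, -0.001, 0.0, 0], [0.0, -0.006, 0.0, 0.0, 0.001, 0.0, 0], [0.0, -0.007, 0.0, 0.0, 0.002, 0.0, 0]],
  ],
)

```text
clock: 6.1
tcp_pos: [499.9, -151.6, 45.0]
tool_rot: [0.749, 0.663, -0.001, 0.001]
force: [-0.2, 0.7, -6.9]
width: 29.5
grasp_force: 60.0
```

```bash
python3 -c "
from ctrl import *
step(5,vx=-80,vz=20)"
```

```text
t=6.10 lean meas -0.018733406971288065 pred 0.0020 est -0.0179 rate -0.0512 phi -0.0023| top z 213.6 n 532 plate [8.18e+00 2.00e-03 1.00e-02 8.40e+02]
tcp [ 499.9 -151.6   45. ] F [-0.2  0.7 -6.9] w 29.5
plan phi [0.0117 0.0154 0.0138 0.0102 0.0064] lean end of call [-0.0048  0.03  ] max 0.023
[[[0.001, -0.008, -0.001, 0.0, 0.026, 0.0, 0], [0.0, -0.009, -0.001, 0.0, 0.007, 0.0, 0], [0.0, -0.009, -0.001, 0.0, -0.003, 0.0, 0], [0.0, -0.009, -0.002, 0.0, -0.006, 0.0, 0], [0.0, -0.01, -0.003, 0.0, -0.008, 0.0, 0]]]
end [ 465.8 -145.3   51.4] maxstep 8.35224520712844
axle cmd [ 619.5 -164.8  120. ]
```

Request:
apply_moves(
  motion=[
    [[0.001, -0.008, -0.001, 0.0, 0.026, 0.0, 0], [0.0, -0.009, -0.001, 0.0, 0.007, 0.0, 0], [0.0, -0.009, -0.001, 0.0, -0.003, 0.0, 0], [0.0, -0.009, -0.002, 0.0, -0.006, 0.0, 0], [0.0, -0.01, -0.003, 0.0, -0.008, 0.0, 0]],
  ],
)

```text
clock: 6.65
tcp_pos: [463.9, -146.6, 51.4]
tool_rot: [0.749, 0.662, 0.002, -0.002]
force: [-0.3, 0.2, -5.6]
width: 30.0
grasp_force: 60.0
```

```bash
python3 -c "
from ctrl import *
step(5,vx=-70,vz=40)"
```

```text
t=6.65 lean meas -0.0134158726653615 pred -0.0048 est -0.0131 rate 0.0133 phi 0.0064| top z 213.8 n 521 plate [8.114e+00 3.000e-03 4.000e-03 8.220e+02]
tcp [ 463.9 -146.6   51.4] F [-0.3  0.2 -5.6] w 30.0
plan phi [0.0089 0.0083 0.0063 0.0042 0.0023] lean end of call [-0.0013  0.0106] max 0.012
[[[0.0, -0.01, -0.003, 0.0, 0.005, 0.0, 0], [0.0, -0.009, -0.003, 0.0, -0.001, 0.0, 0], [0.0, -0.01, -0.005, 0.0, -0.004, 0.0, 0], [0.0, -0.009, -0.004, 0.0, -0.004, 0.0, 0], [0.0, -0.008, -0.005, 0.0, -0.004, 0.0, 0]]]
end [ 429.2 -140.9   67.4] maxstep 8.94427190999916
axle cmd [ 582.8 -160.1  136.3]
```

Request:
apply_moves(
  motion=[
    [[0.0, -0.01, -0.003, 0.0, 0.005, 0.0, 0], [0.0, -0.009, -0.003, 0.0, -0.001, 0.0, 0], [0.0, -0.01, -0.005, 0.0, -0.004, 0.0, 0], [0.0, -0.009, -0.004, 0.0, -0.004, 0.0, 0], [0.0, -0.008, -0.005, 0.0, -0.004, 0.0, 0]],
  ],
)

```text
clock: 7.2
tcp_pos: [427.5, -142.1, 67.7]
tool_rot: [0.749, 0.663, 0.001, -0.001]
force: [-0.0, -0.5, -6.4]
width: 29.5
grasp_force: 60.0
```

```bash
python3 -c "
from ctrl import *
step(5,vx=-40,vz=40,vy=20)"
```

```text
t=7.20 lean meas -0.024231763881744868 pred -0.0013 est -0.0234 rate -0.0341 phi 0.0023| top z 213.6 n 521 plate [8.05e+00 1.00e-03 1.00e-03 7.75e+02]
tcp [ 427.5 -142.1   67.7] F [-0.  -0.5 -6.4] w 29.5
plan phi [0.0128 0.0141 0.0112 0.0072 0.0036] lean end of call [-0.0025  0.0404] max 0.026
[[[0.001, -0.008, -0.005, 0.0, 0.02, 0.0, 0], [0.002, -0.007, -0.005, 0.0, 0.003, 0.0, 0], [0.001, -0.007, -0.005, 0.0, -0.006, 0.0, 0], [0.002, -0.006, -0.005, 0.0, -0.007, 0.0, 0], [0.002, -0.005, -0.005, 0.0, -0.007, 0.0, 0]]]
end [ 403.8 -131.5   87.4] maxstep 7.589466384404111
axle cmd [ 558.  -150.9  156.4]
```

Request:
apply_moves(
  motion=[
    [[0.001, -0.008, -0.005, 0.0, 0.02, 0.0, 0], [0.002, -0.007, -0.005, 0.0, 0.003, 0.0, 0], [0.001, -0.007, -0.005, 0.0, -0.006, 0.0, 0], [0.002, -0.006, -0.005, 0.0, -0.007, 0.0, 0], [0.002, -0.005, -0.005, 0.0, -0.007, 0.0, 0]],
  ],
)

```text
clock: 7.75
tcp_pos: [402.3, -132.6, 87.8]
tool_rot: [0.749, 0.663, 0.001, -0.001]
force: [1.2, -0.0, -6.2]
width: 29.5
grasp_force: 60.0
```

```bash
python3 - <<'E'
s=open('ctrl.py').read()
s=s.replace("A=np.array([[0,1,0,0],[KN/J,-C/J,(KS-C/TAU)/J,-ML/TAU/J],[0,0,-1/TAU,0],[0,0,0,-1/TAU]])","A=np.array([[0,1,0,0,0],[KN/J,-C/J,(KS-C/TAU)/J,-ML/TAU/J,KS/J],[0,0,-1/TAU,0,0],[0,0,0,-1/TAU,0],[0]*5])")
s=s.replace("[1/TAU,0],[0,1/TAU]])\nE=","[1/TAU,0],[0,1/TAU],[0,0]])\nE=").replace("np.zeros((2,6))","np.zeros((2,7))").replace("E[:4,:4],E[:4,4:]","E[:5,:5],E[:5,5:]")
s=s.replace("np.diag([1e-8,4e-5,1e-8,1e-6])","np.diag([1e-8,2e-5,1e-8,1e-6,2e-8])").replace("H=np.array([1.,0,0,0])","H=np.array([1.,0,0,0,0])")
s=s.replace("bb=np.concatenate([-X0[:,0],[bt],np.zeros(N)","bb=np.concatenate([-X0[:,0],[bt],-.6*x[4]*np.ones(N)")
s=s.replace("eta=lambda X:(X[-1,0]+X[-1,1]/8.47)","eta=lambda X:(X[-1,0]+X[-1,1]/8.47+KS/KN*(X[-1,2]+X[-1,4]))")
s=s.replace('phi {d["phi"]:.4f}|','phi {d["phi"]:.4f} w {x[4]:.4f}|')
open('ctrl.py','w').write(s)
import json
d=json.load(open('ctrl.json')); d['x']=list(d['x'])+[-.003]
import numpy as np
P=np.zeros((5,5)); P[:4,:4]=d['P']; P[4,4]=5e-5; d['P']=P.tolist(); json.dump(d,open('ctrl.json','w'))
from ctrl import *
step(5,vx=-15,vz=0,vy=50)
E
```

```text
t=7.75 lean meas -0.02145528127874485 pred -0.0106 est -0.0214 rate -0.0196 phi 0.0036 w -0.0062| top z 213.6 n 518 plate [ 7.734e+00  2.000e-03 -4.000e-03  8.080e+02]
tcp [ 402.3 -132.6   87.8] F [ 1.2 -0.  -6.2] w 29.5
plan phi [0.0147 0.0167 0.0146 0.0115 0.0085] lean end of call [-0.0004  0.0491] max 0.027
[[[0.004, -0.004, -0.004, 0.0, 0.021, 0.0, 0], [0.004, -0.004, -0.003, 0.0, 0.004, 0.0, 0], [0.005, -0.003, -0.002, 0.0, -0.004, 0.0, 0], [0.005, -0.003, -0.001, 0.0, -0.006, 0.0, 0], [0.006, -0.002, 0.0, 0.0, -0.006, 0.0, 0]]]
end [ 393.4 -111.    95.7] maxstep 5.542562584220408
axle cmd [ 547.5 -130.3  164.4]
```

Request:
apply_moves(
  motion=[
    [[0.004, -0.004, -0.004, 0.0, 0.021, 0.0, 0], [0.004, -0.004, -0.003, 0.0, 0.004, 0.0, 0], [0.005, -0.003, -0.002, 0.0, -0.004, 0.0, 0], [0.005, -0.003, -0.001, 0.0, -0.006, 0.0, 0], [0.006, -0.002, 0.0, 0.0, -0.006, 0.0, 0]],
  ],
)

```text
clock: 8.3
tcp_pos: [392.2, -111.9, 95.7]
tool_rot: [0.749, 0.662, 0.003, -0.003]
force: [0.1, 0.1, -7.0]
width: 29.4
grasp_force: 60.0
```

```bash
python3 -c "
from ctrl import *
step(5,vx=-15,vz=0,vy=60,dyaw=.005)"
```

```text
t=8.30 lean meas 0.0029940331013275567 pred -0.0004 est 0.0029 rate 0.0576 phi 0.0085 w -0.0056| top z 213.7 n 509 plate [ 7.626e+00  2.000e-03 -1.800e-02  7.790e+02]
tcp [ 392.2 -111.9   95.7] F [ 0.1  0.1 -7. ] w 29.4
plan phi [ 0.0023 -0.0001 -0.0001  0.0011  0.0026] lean end of call [0.0057 0.0047] max 0.006
[[[0.006, -0.002, 0.0, 0.0, -0.012, -0.002, 0], [0.006, -0.002, 0.0, 0.0, -0.004, -0.002, 0], [0.007, -0.002, 0.0, 0.0, 0.0, -0.002, 0], [0.007, -0.002, 0.0, 0.0, 0.002, -0.002, 0], [0.007, -0.001, 0.0, 0.0, 0.003, -0.002, 0]]]
end [389.4 -83.9  95.7] maxstep 5.8240879114244155
axle cmd [ 543.  -101.8  164.6]
```

Request:
apply_moves(
  motion=[
    [[0.006, -0.002, 0.0, 0.0, -0.012, -0.002, 0], [0.006, -0.002, 0.0, 0.0, -0.004, -0.002, 0], [0.007, -0.002, 0.0, 0.0, 0.0, -0.002, 0], [0.007, -0.002, 0.0, 0.0, 0.002, -0.002, 0], [0.007, -0.001, 0.0, 0.0, 0.003, -0.002, 0]],
  ],
)

```text
clock: 8.85
tcp_pos: [388.3, -84.6, 95.7]
tool_rot: [0.747, 0.665, 0.001, -0.001]
force: [-0.2, 0.1, -6.1]
width: 30.0
grasp_force: 60.0
```

```bash
python3 -c "
from ctrl import *
step(5,vx=-14,vz=0,vy=80,dyaw=.005)"
```

```text
t=8.85 lean meas 0.002999110620363516 pred 0.0057 est 0.0031 rate -0.0017 phi 0.0026 w -0.0060| top z 213.6 n 481 plate [ 7.366e+00 -1.000e-03 -2.100e-02  8.000e+02]
tcp [388.3 -84.6  95.7] F [-0.2  0.1 -6.1] w 30.0
plan phi [0.0026 0.0024 0.0027 0.0034 0.004 ] lean end of call [0.0052 0.0232] max 0.008
[[[0.008, -0.002, 0.0, 0.0, 0.0, -0.002, 0], [0.008, -0.002, 0.0, 0.0, 0.0, -0.002, 0], [0.009, -0.001, 0.0, 0.0, 0.0, -0.002, 0], [0.009, -0.002, 0.0, 0.0, 0.002, -0.002, 0], [0.01, -0.002, 0.0, 0.0, 0.001, -0.001, 0]]]
end [386.3 -48.1  95.8] maxstep 8.158431221748456
axle cmd [540.3 -65.6 164.7]
```

Request:
apply_moves(
  motion=[
    [[0.008, -0.002, 0.0, 0.0, 0.0, -0.002, 0], [0.008, -0.002, 0.0, 0.0, 0.0, -0.002, 0], [0.009, -0.001, 0.0, 0.0, 0.0, -0.002, 0], [0.009, -0.002, 0.0, 0.0, 0.002, -0.002, 0], [0.01, -0.002, 0.0, 0.0, 0.001, -0.001, 0]],
  ],
)

```text
clock: 9.4
tcp_pos: [385.1, -48.7, 95.8]
tool_rot: [0.746, 0.666, 0.002, -0.001]
force: [0.2, -0.1, -6.9]
width: 29.7
grasp_force: 60.0
```

```bash
python3 -c "
from ctrl import *
step(5,vx=-14,vz=0,vy=80,dyaw=.005)"
```

```text
t=9.40 lean meas 0.016484932444225005 pred 0.0052 est 0.0161 rate 0.0486 phi 0.0040 w -0.0048| top z 213.6 n 456 plate [ 7.082e+00 -2.000e-03 -8.000e-03  7.600e+02]
tcp [385.1 -48.7  95.8] F [ 0.2 -0.1 -6.9] w 29.7
plan phi [-0.0041 -0.006  -0.0043 -0.0013  0.0014] lean end of call [ 0.0077 -0.0044] max 0.011
[[[0.009, -0.002, 0.0, 0.0, -0.016, -0.002, 0], [0.01, -0.002, 0.0, 0.0, -0.003, -0.002, 0], [0.01, -0.001, 0.0, 0.0, 0.003, -0.002, 0], [0.01, -0.002, 0.0, 0.0, 0.005, -0.002, 0], [0.01, -0.002, 0.0, 0.0, 0.006, -0.002, 0]]]
end [383.5  -8.4  95.7] maxstep 8.158431221748456
axle cmd [537.7 -25.3 164.8]
```

Request:
apply_moves(
  motion=[
    [[0.009, -0.002, 0.0, 0.0, -0.016, -0.002, 0], [0.01, -0.002, 0.0, 0.0, -0.003, -0.002, 0], [0.01, -0.001, 0.0, 0.0, 0.003, -0.002, 0], [0.01, -0.002, 0.0, 0.0, 0.005, -0.002, 0], [0.01, -0.002, 0.0, 0.0, 0.006, -0.002, 0]],
  ],
)

```text
clock: 9.95
tcp_pos: [382.3, -8.9, 95.7]
tool_rot: [0.744, 0.668, 0.001, -0.001]
force: [-0.9, 0.2, -6.3]
width: 29.9
grasp_force: 60.0
```

```bash
python3 -c "
from ctrl import *
step(5,vx=-18,vz=0,vy=80,dyaw=.005)"
```

```text
t=9.95 lean meas 0.00441173200060436 pred 0.0077 est 0.0045 rate -0.0119 phi 0.0014 w -0.0051| top z 213.7 n 416 plate [ 6.723e+00  4.000e-03 -2.000e-03  7.620e+02]
tcp [382.3  -8.9  95.7] F [-0.9  0.2 -6.3] w 29.9
plan phi [0.0049 0.0063 0.007  0.0072 0.0069] lean end of call [0.0038 0.0198] max 0.009
[[[0.01, -0.002, 0.0, 0.0, 0.006, -0.002, 0], [0.01, -0.002, 0.0, 0.0, 0.003, -0.002, 0], [0.01, -0.002, 0.0, 0.0, 0.001, -0.002, 0], [0.01, -0.002, 0.0, 0.0, 0.001, -0.002, 0], [0.009, -0.002, 0.0, 0.0, -0.001, -0.002, 0]]]
end [379.6  31.4  95.9] maxstep 8.158431221748456
axle cmd [533.6  15.6 164.7]
```

Request:
apply_moves(
  motion=[
    [[0.01, -0.002, 0.0, 0.0, 0.006, -0.002, 0], [0.01, -0.002, 0.0, 0.0, 0.003, -0.002, 0], [0.01, -0.002, 0.0, 0.0, 0.001, -0.002, 0], [0.01, -0.002, 0.0, 0.0, 0.001, -0.002, 0], [0.009, -0.002, 0.0, 0.0, -0.001, -0.002, 0]],
  ],
)

```text
clock: 10.5
tcp_pos: [378.5, 30.9, 95.9]
tool_rot: [0.742, 0.67, 0.003, -0.002]
force: [0.4, 0.4, -7.1]
width: 29.8
grasp_force: 60.0
```

```bash
python3 -c "
from ctrl import *
step(5,vx=-18,vz=0,vy=80,dyaw=.005)"
```

```text
t=10.50 lean meas 0.0036025878466645835 pred 0.0038 est 0.0036 rate 0.0194 phi 0.0069 w -0.0052| top z 213.7 n 398 plate [  6.818   0.     -0.    744.   ]
tcp [378.5  30.9  95.9] F [ 0.4  0.4 -7.1] w 29.8
plan phi [0.0059 0.0052 0.0051 0.0055 0.0057] lean end of call [0.005  0.0136] max 0.008
[[[0.01, -0.002, 0.0, 0.0, -0.002, -0.002, 0], [0.01, -0.003, 0.0, 0.0, -0.001, -0.001, 0], [0.009, -0.002, 0.0, 0.0, 0.0, -0.002, 0], [0.01, -0.002, 0.0, 0.0, 0.0, -0.002, 0], [0.01, -0.002, 0.0, 0.0, 0.001, -0.002, 0]]]
end [374.8  71.3  96.1] maxstep 8.35224520712844
axle cmd [528.8  55.9 164.9]
```

Request:
apply_moves(
  motion=[
    [[0.01, -0.002, 0.0, 0.0, -0.002, -0.002, 0], [0.01, -0.003, 0.0, 0.0, -0.001, -0.001, 0], [0.009, -0.002, 0.0, 0.0, 0.0, -0.002, 0], [0.01, -0.002, 0.0, 0.0, 0.0, -0.002, 0], [0.01, -0.002, 0.0, 0.0, 0.001, -0.002, 0]],
  ],
)

```text
clock: 11.05
tcp_pos: [373.6, 70.8, 96.2]
tool_rot: [0.741, 0.672, 0.002, -0.002]
force: [0.8, -0.1, -6.7]
width: 29.4
grasp_force: 60.0
```

```bash
python3 -c "
from ctrl import *
step(5,vx=-16,vz=0,vy=80,dyaw=.005)"
```

```text
t=11.05 lean meas -0.0014631329720866755 pred 0.0050 est -0.0012 rate -0.0008 phi 0.0057 w -0.0057| top z 213.8 n 372 plate [ 6.768e+00  4.000e-03 -2.000e-03  7.230e+02]
tcp [373.6  70.8  96.2] F [ 0.8 -0.1 -6.7] w 29.4
plan phi [0.0095 0.0104 0.01   0.0094 0.0083] lean end of call [0.0034 0.0234] max 0.014
[[[0.01, -0.002, 0.0, 0.0, 0.007, -0.002, 0], [0.01, -0.002, 0.0, 0.0, 0.002, -0.002, 0], [0.01, -0.002, 0.0, 0.0, -0.001, -0.002, 0], [0.01, -0.003, 0.0, 0.0, -0.001, -0.002, 0], [0.009, -0.002, 0.0, 0.0, -0.002, -0.002, 0]]]
end [369.7 111.2  96.5] maxstep 8.35224520712844
axle cmd [524.4  96.5 165.2]
```

Request:
apply_moves(
  motion=[
    [[0.01, -0.002, 0.0, 0.0, 0.007, -0.002, 0], [0.01, -0.002, 0.0, 0.0, 0.002, -0.002, 0], [0.01, -0.002, 0.0, 0.0, -0.001, -0.002, 0], [0.01, -0.003, 0.0, 0.0, -0.001, -0.002, 0], [0.009, -0.002, 0.0, 0.0, -0.002, -0.002, 0]],
  ],
)

```text
clock: 11.6
tcp_pos: [368.5, 110.7, 96.5]
tool_rot: [0.739, 0.674, 0.003, -0.003]
force: [-0.5, -0.4, -7.1]
width: 29.4
grasp_force: 60.0
```

```bash
python3 -c "
from ctrl import *
step(5,vx=-14,vz=0,vy=80,dyaw=.005)"
```

```text
t=11.60 lean meas -0.0019548616977846543 pred 0.0034 est -0.0018 rate 0.0116 phi 0.0083 w -0.0062| top z 214.2 n 342 plate [ 6.784e+00  3.000e-03 -2.000e-03  7.120e+02]
tcp [368.5 110.7  96.5] F [-0.5 -0.4 -7.1] w 29.4
plan phi [0.0105 0.0105 0.0099 0.0092 0.0084] lean end of call [0.0038 0.0211] max 0.014
[[[0.01, -0.002, 0.0, 0.0, 0.004, -0.002, 0], [0.01, -0.002, 0.0, 0.0, 0.0, -0.002, 0], [0.01, -0.002, 0.0, 0.0, -0.001, -0.001, 0], [0.009, -0.002, 0.0, 0.0, -0.001, -0.002, 0], [0.01, -0.001, 0.0, 0.0, -0.002, -0.002, 0]]]
end [366.1 150.9  96.9] maxstep 8.158431221748456
axle cmd [520.2 136.9 165.5]
```

Request:
apply_moves(
  motion=[
    [[0.01, -0.002, 0.0, 0.0, 0.004, -0.002, 0], [0.01, -0.002, 0.0, 0.0, 0.0, -0.002, 0], [0.01, -0.002, 0.0, 0.0, -0.001, -0.001, 0], [0.009, -0.002, 0.0, 0.0, -0.001, -0.002, 0], [0.01, -0.001, 0.0, 0.0, -0.002, -0.002, 0]],
  ],
)

```text
clock: 12.15
tcp_pos: [364.9, 150.2, 96.9]
tool_rot: [0.737, 0.676, 0.003, -0.003]
force: [0.6, -0.3, -6.5]
width: 29.6
grasp_force: 60.0
```

```bash
python3 -c "
from ctrl import *
step(5,vx=-10,vz=-20,vy=60,dyaw=.005)"
```

```text
t=12.15 lean meas 0.003450429574287296 pred 0.0038 est 0.0035 rate 0.0203 phi 0.0084 w -0.0063| top z 213.7 n 307 plate [ 6.755e+00  2.000e-03 -2.000e-03  6.940e+02]
tcp [364.9 150.2  96.9] F [ 0.6 -0.3 -6.5] w 29.6
plan phi [0.01   0.0105 0.0107 0.0106 0.01  ] lean end of call [0.0026 0.005 ] max 0.008
[[[0.009, -0.002, 0.001, 0.0, 0.003, -0.002, 0], [0.009, -0.001, 0.001, 0.0, 0.001, -0.002, 0], [0.009, -0.002, 0.001, 0.0, 0.0, -0.002, 0], [0.007, -0.001, 0.002, 0.0, 0.0, -0.002, 0], [0.008, -0.001, 0.003, 0.0, -0.001, -0.002, 0]]]
end [363.4 184.9  90.8] maxstep 7.418894796396563
axle cmd [517.5 171.2 159.9]
```

Request:
apply_moves(
  motion=[
    [[0.009, -0.002, 0.001, 0.0, 0.003, -0.002, 0], [0.009, -0.001, 0.001, 0.0, 0.001, -0.002, 0], [0.009, -0.002, 0.001, 0.0, 0.0, -0.002, 0], [0.007, -0.001, 0.002, 0.0, 0.0, -0.002, 0], [0.008, -0.001, 0.003, 0.0, -0.001, -0.002, 0]],
  ],
)

```text
clock: 12.7
tcp_pos: [362.4, 184.1, 90.8]
tool_rot: [0.736, 0.678, 0.004, -0.003]
force: [0.0, 0.9, -6.7]
width: 29.5
grasp_force: 60.0
```

```bash
python3 -c "
from ctrl import *
step(5,vx=-6,vz=-30,vy=50)"
```

```text
t=12.70 lean meas -0.002482782211837052 pred 0.0026 est -0.0023 rate -0.0063 phi 0.0100 w -0.0067| top z 213.4 n 301 plate [6.769e+00 5.000e-03 1.000e-03 6.750e+02]
tcp [362.4 184.1  90.8] F [ 0.   0.9 -6.7] w 29.5
plan phi [0.0135 0.014  0.0132 0.012  0.0105] lean end of call [0.0013 0.014 ] max 0.012
[[[0.008, -0.001, 0.003, 0.0, 0.007, 0.0, 0], [0.007, -0.001, 0.003, 0.0, 0.001, 0.0, 0], [0.006, -0.001, 0.003, 0.0, -0.002, 0.0, 0], [0.007, -0.001, 0.004, 0.0, -0.002, 0.0, 0], [0.006, -0.001, 0.004, 0.0, -0.003, 0.0, 0]]]
end [361.7 212.5  77.5] maxstep 6.881860213634102
axle cmd [516.2 198.7 146.8]
```

Request:
apply_moves(
  motion=[
    [[0.008, -0.001, 0.003, 0.0, 0.007, 0.0, 0], [0.007, -0.001, 0.003, 0.0, 0.001, 0.0, 0], [0.006, -0.001, 0.003, 0.0, -0.002, 0.0, 0], [0.007, -0.001, 0.004, 0.0, -0.002, 0.0, 0], [0.006, -0.001, 0.004, 0.0, -0.003, 0.0, 0]],
  ],
)

```text
clock: 13.25
tcp_pos: [360.5, 211.7, 77.3]
tool_rot: [0.736, 0.677, 0.004, -0.003]
force: [-0.7, -0.4, -6.2]
width: 29.2
grasp_force: 60.0
```

```bash
sed -i "s/c=r.camera(name); l=lean(c)/c=r.camera(name); np.savez('last.npz',img=c['img'],W=cloud(c),tcp=s['tcp_pos'],rot=s['tool_rot']); l=lean(c)/" ctrl.py; python3 - <<'E'
from ctrl import *
step(5,vx=0,vz=-40,vy=0)
d=np.load('last.npz'); W=d['W']; i=d['img'].astype(int); x,y,z=W[...,0],W[...,1],W[...,2]
M=Ro.from_quat(d['rot']).as_matrix(); o=d['tcp']+155*M[:,1]+31*M[:,2]; print('stand by fk',o.round(1),'yaw',np.degrees(np.arctan2(M[1,1],M[0,1])).round(2))
Z=(W-o)@(-M[:,2])
m=(abs(Z-7.5)<5)&(i.max(-1)>100)&(i.max(-1)-i.min(-1)<35)&(abs(x-450)<190)&(abs(y-210)<90)
k,l,s,c=cv2.connectedComponentsWithStats(m.astype(np.uint8)); P=W[np.isin(l,[j for j in range(1,k) if s[j,4]>60])]
b=cv2.minAreaRect(P[:,:2].astype(np.float32)); print('plate',b)
dk=(i.max(-1)<60)&(z>215)&(z<255)&(x>560)&(y>100)&(y<300)
k,l,s,c=cv2.connectedComponentsWithStats(dk.astype(np.uint8))
for j in range(1,k):
    if s[j,4]>60: print('prong',cv2.minAreaRect(W[l==j][:,:2].astype(np.float32)),s[j,4])
E
```

```text
t=13.25 lean meas -0.008168077097785519 pred 0.0013 est -0.0078 rate -0.0071 phi 0.0105 w -0.0076| top z 213.3 n 282 plate [ 6.794e+00  2.000e-03 -2.000e-03  6.240e+02]
tcp [360.5 211.7  77.3] F [-0.7 -0.4 -6.2] w 29.2
plan phi [0.0224 0.0262 0.0256 0.0228 0.0191] lean end of call [-0.005   0.0011] max 0.017
[[[0.006, -0.001, 0.004, 0.0, 0.023, 0.0, 0], [0.004, 0.0, 0.004, 0.0, 0.007, 0.0, 0], [0.002, 0.0, 0.005, 0.0, -0.001, 0.0, 0], [0.001, -0.001, 0.005, 0.0, -0.005, 0.0, 0], [0.0, 0.0, 0.005, 0.0, -0.008, 0.0, 0]]]
end [360.9 223.4  59.3] maxstep 5.824087911424415
axle cmd [515.7 209.1 128.6]
stand by fk [515.1 199.3  46.3] yaw -4.7
plate ((450.9199523925781, 204.07699584960938), (123.17666625976562, 243.0888671875), 85.49573516845703)
prong ((636.68505859375, 235.14373779296875), (19.934629440307617, 125.65184020996094), 79.0828857421875) 256
prong ((631.0902099609375, 161.0393524169922), (126.3209228515625, 23.072265625), 4.935676097869873) 286
```

Request:
apply_moves(
  motion=[
    [[0.006, -0.001, 0.004, 0.0, 0.023, 0.0, 0], [0.004, 0.0, 0.004, 0.0, 0.007, 0.0, 0], [0.002, 0.0, 0.005, 0.0, -0.001, 0.0, 0], [0.001, -0.001, 0.005, 0.0, -0.005, 0.0, 0], [0.0, 0.0, 0.005, 0.0, -0.008, 0.0, 0]],
  ],
)

```text
clock: 13.8
tcp_pos: [359.8, 222.1, 58.9]
tool_rot: [0.736, 0.677, 0.007, -0.006]
force: [-0.1, -0.8, -7.6]
width: 29.7
grasp_force: 60.0
```

```bash
python3 -c "
from ctrl import *
step(5,vx=20,vz=-8,vy=3)"
```

```text
t=13.80 lean meas -0.015491822880507157 pred -0.0050 est -0.0151 rate -0.0221 phi 0.0191 w -0.0086| top z 213.3 n 268 plate [7.006e+00 3.000e-03 3.000e-03 6.150e+02]
tcp [359.8 222.1  58.9] F [-0.1 -0.8 -7.6] w 29.7
plan phi [0.0222 0.0209 0.0178 0.0145 0.0117] lean end of call [-0.0017  0.0174] max 0.016
[[[0.0, 0.0, 0.004, 0.0, 0.006, 0.0, 0], [0.0, 0.001, 0.004, 0.0, -0.002, 0.0, 0], [0.0, 0.002, 0.002, 0.0, -0.006, 0.0, 0], [0.0, 0.002, 0.002, 0.0, -0.006, 0.0, 0], [0.0, 0.002, 0.001, 0.0, -0.006, 0.0, 0]]]
end [366.5 223.1  48.9] maxstep 3.298484500494129
axle cmd [521.4 209.8 118. ]
```

Request:
apply_moves(
  motion=[
    [[0.0, 0.0, 0.004, 0.0, 0.006, 0.0, 0], [0.0, 0.001, 0.004, 0.0, -0.002, 0.0, 0], [0.0, 0.002, 0.002, 0.0, -0.006, 0.0, 0], [0.0, 0.002, 0.002, 0.0, -0.006, 0.0, 0], [0.0, 0.002, 0.001, 0.0, -0.006, 0.0, 0]],
  ],
)

```text
clock: 14.35
tcp_pos: [365.7, 221.8, 48.9]
tool_rot: [0.736, 0.677, 0.004, -0.004]
force: [0.1, 1.2, -6.7]
width: 29.7
grasp_force: 60.0
```

```bash
python3 -c "
from ctrl import *
step(5,vx=50,vz=-2,vy=0)"
```

```text
t=14.35 lean meas -0.014576643923623215 pred -0.0017 est -0.0141 rate -0.0111 phi 0.0117 w -0.0097| top z 213.5 n 256 plate [ 7.066e+00 -1.000e-03  0.000e+00  5.880e+02]
tcp [365.7 221.8  48.9] F [ 0.1  1.2 -6.7] w 29.7
plan phi [0.0195 0.021  0.0195 0.0168 0.0142] lean end of call [-0.0029  0.0174] max 0.016
[[[0.001, 0.003, 0.001, 0.0, 0.015, 0.0, 0], [0.0, 0.004, 0.001, 0.0, 0.003, 0.0, 0], [0.0, 0.005, 0.0, 0.0, -0.003, 0.0, 0], [0.0, 0.005, 0.0, 0.0, -0.005, 0.0, 0], [0.0, 0.007, 0.001, 0.0, -0.005, 0.0, 0]]]
end [385.8 222.4  46.6] maxstep 5.656854249492381
axle cmd [539.9 208.7 115.8]
```

```bash
python3 - <<'E'
from ctrl import *
d=np.load('last.npz'); cv2.imwrite('pics/last.png',cv2.resize(d['img'][60:260,130:400,::-1],None,fx=2.9,fy=2.9,interpolation=cv2.INTER_NEAREST))
W=d['W']; M=Ro.from_quat(d['rot']).as_matrix(); a=d['tcp']+155*M[:,1]-69*M[:,2]
D=W-a; xh=M[:,1]*[1,1,0]; yh=np.array([-xh[1],xh[0],0]); X,Y,Z=D@xh,D@yh,D[...,2]
m=(Z>207)&(Z<222)&(abs(X)<36)&(abs(Y)<110)
v,u=np.nonzero(m); print('rows',v.min(),v.max(),'cols',u.min(),u.max())
for n,q in (('X',X),('Y',Y),('Z',Z)): print(n,np.percentile(q[m],[1,5,25,50,75,95,99]).round(1))
# tube cylinder points at z 60..150 above axle
for z0 in (60,90,120,150):
    k=(abs(Z-z0)<12)&(abs(X)<25)&(abs(Y)<45); print(z0,k.sum(),np.percentile(Y[k],[2,50,98]).round(1) if k.sum()>5 else '')
E
```

```text
rows 74 91 cols 249 274
X [-24.  -21.7 -10.7   6.5  17.8  26.6  27.8]
Y [-18.8 -17.6 -11.8   2.   16.   30.4  34.1]
Z [207.6 208.8 212.4 213.8 214.9 216.7 220.4]
60 79 [-19.6 -13.3   9.9]
90 82 [-17.2 -11.6   8.3]
120 78 [-15.3 -10.4   9.6]
150 71 [-13.9  -9.2  11.4]
```

View pics/last.png

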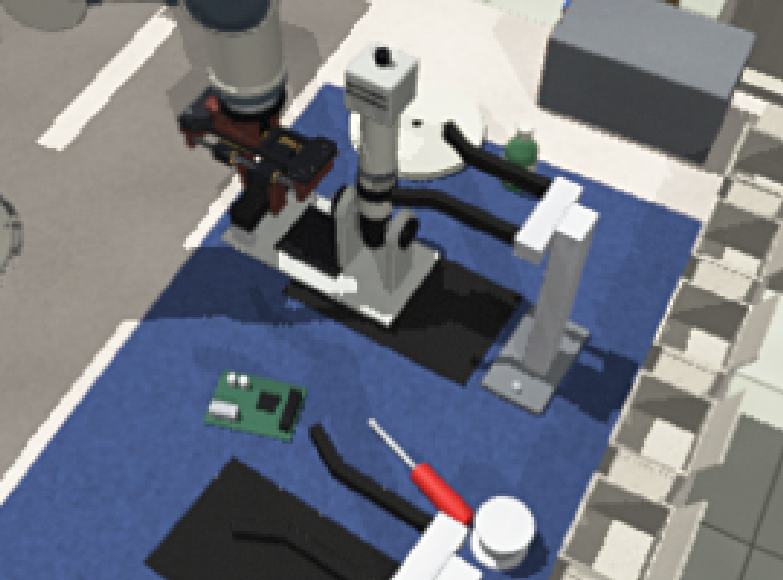

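```bash
cat >> est.py <<'E'
from scipy.optimize import least_squares
def cyl(W,a,M,zr=(45,160)):
    xh=M[:,1]*[1,1,0]; xh/=np.linalg.norm(xh); yh=np.array([-xh[1],xh[0],0]); D=W-a; X,Y,Z=D@xh,D@yh,D[...,2]
    th=0.; 
    for it in range(3):
        k=(Z>zr[0])&(Z<zr[1])&(abs(X)<26)&(abs(Y+th*Z)<25)
        x,y,z=X[k],Y[k],Z[k]
        f=lambda p:np.hypot(x-p[1],y+p[0]*z)-20
        s=least_squares(f,[th,0.],loss='soft_l1',f_scale=1.5); th=s.x[0]
    f2=lambda p:np.hypot(x-p[1],y-p[2]+p[0]*z)-20
    s2=least_squares(f2,[th,0,0],loss='soft_l1',f_scale=1.5)
    # box edges at camera, 170..205
    k2=(Z>172)&(Z<205)&(abs(X)<40)&(abs(Y+th*Z)<40); e=np.percentile(Y[k2],[3,97]); 
    return th,s.x[1],k.sum(),s2.x.round(4),-(e.mean())/188,e[1]-e[0]
E
python3 - <<'E'
from est import *
d=np.load('last.npz'); M=Ro.from_quat(d['rot']).as_matrix(); print(cyl(d['W'],d['tcp']+155*M[:,1]-69*M[:,2],M))
for n in('scene0.npz','side0.npz'):
    d=np.load(n); M=down(-7).as_matrix(); print(n,cyl(d['W'],np.array([673.2,-172.8,104]),M)); 
E
```

```text
(np.float64(-0.049808631862896025), np.float64(0.431650356296591), np.int64(373), array([-0.0638,  0.3869, -1.6266]), np.float64(-0.01695468563203754), np.float64(46.279382098378626))
scene0.npz (np.float64(0.08934573219507788), np.float64(0.02917048426636079), np.int64(168), array([0.1348, 0.0247, 5.2687]), np.float64(0.07493601784470744), np.float64(47.574125400333315))
side0.npz (np.float64(0.051573226010360046), np.float64(-0.27675876942757), np.int64(368), array([ 0.0864, -0.2095,  4.0208]), np.float64(0.0340915665965139), np.float64(51.2737521399502))
```

```bash
python3 - <<'E'
from plan import *
p,R=load()
rw=[[0.001,0.003,0.001,0,0.015,0],[0,0.004,0.001,0,0.003,0],[0,0.005,0,0,-0.003,0],[0,0.005,0,0,-0.005,0],[0,0.007,0.001,0,-0.005,0]]
for o in rw[::-1]:
    R=R*Ro.from_rotvec(np.array(o[3:])*np.radians(30)).inv(); p=p-R.apply(np.array(o[:3])*800)
print(p); save(p,R)
s=open('ctrl.py').read()
s=s.replace("-ML/TAU/J,KS/J]","-ML/TAU/J,0]").replace("H=np.array([1.,0,0,0,0])","H=np.array([1.,0,0,0,1.])").replace("K=P@H/(P[0,0]+.002**2); x=x+K*(z-x[0])","K=P@H/(H@P@H+.002**2); x=x+K*(z-H@x)")
s=s.replace("pred=x[0]","pred=x[0]+x[4]").replace("-.6*x[4]*np.ones(N)","np.zeros(N)").replace("(X[-1,2]+X[-1,4])","X[-1,2]").replace("2e-8])","5e-8])")
open('ctrl.py','w').write(s)
d=json.load(open('ctrl.json')); th=-.014-.03
d.update(phi=.0117,v=[0,0,0],u=[],t=14.40,x=[th,-.01,.0117,0,.03],P=np.diag([3e-4,4e-4,1e-8,1e-8,3e-4]).tolist())
P=np.array(d['P']); P[0,4]=P[4,0]=-2.95e-4; d['P']=P.tolist()
json.dump(d,open('ctrl.json','w'))
from est import *
c=r.camera('side'); s=r.sense(); M=Ro.from_quat(s['tool_rot']).as_matrix(); p0=load(); save(s['tcp_pos'],Ro.from_quat(s['tool_rot'])); print(s['clock'],lean(c)); save(*p0)
W=cloud(c); a=s['tcp_pos']+155*M[:,1]-69*M[:,2]; print(cyl(W,a,M))
D=W-a; xh=M[:,1]*[1,1,0]; yh=np.array([-xh[1],xh[0],0]); X,Y,Z=D@xh,D@yh,D[...,2]
m=(Z>207)&(Z<222)&(abs(X)<36)&(abs(Y)<110); print(np.percentile(Y[m],[1,5,25,50,75,95,99]).round(1),np.percentile(X[m],[1,5,50,95,99]).round(1))
from ctrl import *
step(5,vx=40,vz=-2)
E
```

```text
[366.54816749 223.14046044  48.93709891]
14.45 (np.float64(-0.05369811503411779), np.float64(-0.049220814873104715), np.float64(-5.314959122289712), np.float64(50.304040952011164), 295, np.float64(213.4255844426438))
(np.float64(-0.06828621585026699), np.float64(-0.835413746131713), np.int64(55), array([ 0.0152, -0.4164,  5.5253]), np.float64(-0.1101894286129989), np.float64(33.099488865299925))
[-15.3 -13.2  -3.2  12.9  25.7  35.   36.4] [-26.8 -25.7  -7.1  22.5  26.4]
t=14.45 lean meas -0.019741957636109208 pred -0.0145 est -0.0479 rate -0.0146 phi 0.0117 w 0.0296| top z 213.3 n 257 plate [6.698e+00 2.000e-03 2.000e-03 6.140e+02]
tcp [365.7 221.9  48.9] F [-0.7  0.4 -6.2] w 29.8
plan phi [0.0305 0.0326 0.0268 0.0187 0.0111] lean end of call [-0.0075  0.0516] max 0.049
[[[0.002, 0.001, 0.0, 0.0, 0.036, 0.0, 0], [0.0, 0.002, 0.0, 0.0, 0.004, 0.0, 0], [-0.001, 0.003, 0.0, 0.0, -0.011, 0.0, 0], [0.0, 0.004, 0.0, 0.0, -0.015, 0.0, 0], [-0.001, 0.005, 0.001, 0.0, -0.015, 0.0, 0]]]
end [378.5 222.2  48.1] maxstep 4.156921938165306
axle cmd [532.9 208.7 117.4]
```

Request:
apply_moves(
  motion=[
    [[0.002, 0.001, 0.0, 0.0, 0.036, 0.0, 0], [0.0, 0.002, 0.0, 0.0, 0.004, 0.0, 0], [-0.001, 0.003, 0.0, 0.0, -0.011, 0.0, 0], [0.0, 0.004, 0.0, 0.0, -0.015, 0.0, 0], [-0.001, 0.005, 0.001, 0.0, -0.015, 0.0, 0]],
  ],
)

```text
clock: 15.0
tcp_pos: [377.9, 220.9, 48.3]
tool_rot: [0.735, 0.678, 0.004, -0.003]
force: [-0.1, 0.7, -6.9]
width: 29.6
grasp_force: 60.0
```

```bash
python3 -c "
from ctrl import *
step(5,vx=50,vz=-2)"
```

```text
t=15.00 lean meas 0.01590606186205302 pred 0.0221 est -0.0189 rate 0.0344 phi 0.0111 w 0.0348| top z 213.7 n 262 plate [6.755e+00 2.000e-03 2.000e-03 5.960e+02]
tcp [377.9 220.9  48.3] F [-0.1  0.7 -6.9] w 29.6
plan phi [0.0129 0.0111 0.0082 0.0052 0.0028] lean end of call [-0.0014  0.0124] max 0.016
[[[0.0, 0.005, 0.0, 0.0, 0.004, 0.0, 0], [0.0, 0.006, 0.0, 0.0, -0.004, 0.0, 0], [0.0, 0.005, 0.001, 0.0, -0.005, 0.0, 0], [0.0, 0.006, 0.0, 0.0, -0.006, 0.0, 0], [-0.001, 0.007, 0.0, 0.0, -0.005, 0.0, 0]]]
end [401.6 219.5  47.3] maxstep 5.656854249492381
axle cmd [555.8 206.8 116.1]
```

Request:
apply_moves(
  motion=[
    [[0.0, 0.005, 0.0, 0.0, 0.004, 0.0, 0], [0.0, 0.006, 0.0, 0.0, -0.004, 0.0, 0], [0.0, 0.005, 0.001, 0.0, -0.005, 0.0, 0], [0.0, 0.006, 0.0, 0.0, -0.006, 0.0, 0], [-0.001, 0.007, 0.0, 0.0, -0.005, 0.0, 0]],
  ],
)

```text
clock: 15.55
tcp_pos: [400.9, 218.2, 47.3]
tool_rot: [0.735, 0.678, 0.001, -0.001]
force: [0.1, 1.2, -6.7]
width: 29.7
grasp_force: 60.0
```

```bash
python3 -c "
from ctrl import *
step(5,vx=50,vz=-2,vy=1,cam='side',bias=-.0348)"
```

```text
t=15.55 lean meas 0.029637108195617476 pred 0.0334 est -0.0070 rate 0.0035 phi 0.0028 w 0.0367| top z 214.2 n 233 plate None
tcp [400.9 218.2  47.3] F [ 0.1  1.2 -6.7] w 29.7
plan phi [0.0047 0.0045 0.0035 0.0024 0.0013] lean end of call [-0.0008  0.0071] max 0.007
[[[0.0, 0.006, 0.0, 0.0, 0.004, 0.0, 0], [0.0, 0.006, 0.0, 0.0, 0.0, 0.0, 0], [0.0, 0.007, 0.001, 0.0, -0.002, 0.0, 0], [0.0, 0.006, 0.0, 0.0, -0.003, 0.0, 0], [0.0, 0.006, 0.0, 0.0, -0.002, 0.0, 0]]]
end [426.3 217.5  46.5] maxstep 5.656854249492381
axle cmd [581.  204.8 115.4]
```

Request:
apply_moves(
  motion=[
    [[0.0, 0.006, 0.0, 0.0, 0.004, 0.0, 0], [0.0, 0.006, 0.0, 0.0, 0.0, 0.0, 0], [0.0, 0.007, 0.001, 0.0, -0.002, 0.0, 0], [0.0, 0.006, 0.0, 0.0, -0.003, 0.0, 0], [0.0, 0.006, 0.0, 0.0, -0.002, 0.0, 0]],
  ],
)

```text
clock: 16.1
tcp_pos: [425.6, 216.1, 46.5]
tool_rot: [0.736, 0.677, 0.0, -0.0]
force: [0.1, -0.5, -5.9]
width: 29.5
grasp_force: 60.0
```

```bash
python3 -c "
from ctrl import *
step(5,vx=45,vz=-2,vy=3)"
```

```text
t=16.10 lean meas 0.08078147548613861 pred 0.0359 est 0.0578 rate 0.1059 phi 0.0013 w 0.0216| top z 213.5 n 298 plate [7.026e+00 1.000e-03 4.000e-03 6.160e+02]
tcp [425.6 216.1  46.5] F [ 0.1 -0.5 -5.9] w 29.5
plan phi [-0.0367 -0.0459 -0.0405 -0.0296 -0.0184] lean end of call [ 0.0137 -0.0836] max 0.068
[[[-0.003, 0.006, 0.0, 0.0, -0.072, 0.0, 0], [-0.001, 0.006, 0.0, 0.0, -0.018, 0.0, 0], [0.001, 0.006, 0.001, 0.0, 0.011, 0.0, 0], [0.001, 0.006, 0.0, 0.0, 0.02, 0.0, 0], [0.002, 0.005, 0.0, 0.0, 0.022, 0.0, 0]]]
end [449.4 215.5  45.6] maxstep 5.366563145999495
axle cmd [604.3 203.8 114.6]
```

```bash
python3 - <<'E'
from est import *
d=np.load('last.npz'); cv2.imwrite('pics/last2.png',cv2.resize(d['img'][60:200,180:380,::-1],None,fx=4,fy=4,interpolation=cv2.INTER_NEAREST))
W=d['W']; M=Ro.from_quat(d['rot']).as_matrix(); a=d['tcp']+155*M[:,1]-69*M[:,2]
print(a,cyl(W,a,M))
D=W-a; xh=M[:,1]*[1,1,0]; yh=np.array([-xh[1],xh[0],0]); X,Y,Z=D@xh,D@yh,D[...,2]
for z0 in (60,75,90,105,150,180,195,212):
    k=(abs(Z-z0)<7)&(abs(X)<30)&(abs(Y)<50); print(z0,k.sum(),np.percentile(Y[k],[2,25,50,75,98]).round(1) if k.sum()>5 else '',np.percentile(X[k],[2,98]).round(1))
E
```

```text
[580.0848934  203.33099412 115.4629604 ] (np.float64(0.06447815869767119), np.float64(1.1334865228646542), np.int64(235), array([ 0.0486,  1.021 , -1.9044]), np.float64(0.08848265464420621), np.float64(48.39037817578559))
60 49 [-25.4 -23.7 -20.6 -14.8  -3. ] [-13.9  22.8]
75 24 [-26.2 -23.9 -22.  -17.4 -10.4] [-5.  19.5]
90 3  [14.  19.3]
105 14 [-47.4 -27.2 -21.   -8.8  33.6] [-12.6  24.6]
150 30 [-30.7 -29.3 -27.6 -23.9  -8.5] [-11.8  21. ]
180 88 [-39.9 -38.4 -37.6 -25.1   9.2] [-24.2  28.3]
195 96 [-41.4 -39.6 -38.4 -25.5   7.3] [-23.9  28.2]
212 314 [-41.  -32.6 -20.6  -4.1  11.3] [-24.3  27.7]
```

View pics/last2.png

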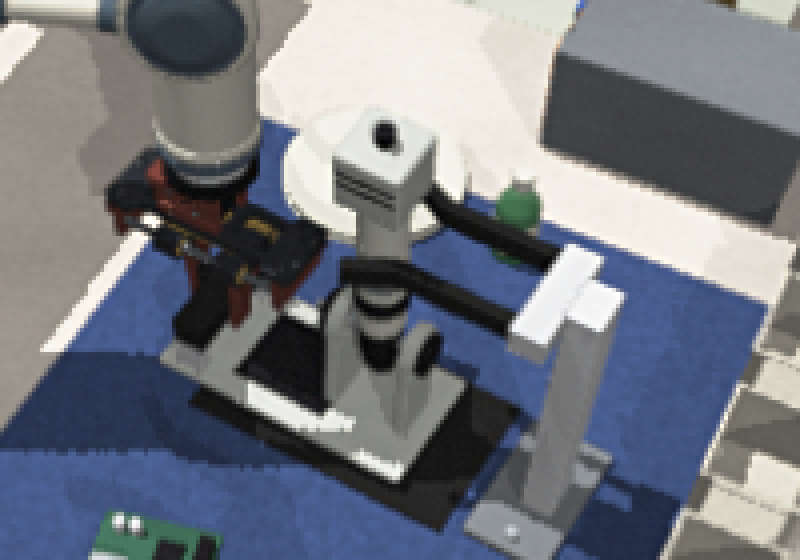

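```bash
python3 - <<'E'
from plan import *
p,R=load()
rw=[[-0.003,0.006,0,0,-0.072,0],[-0.001,0.006,0,0,-0.018,0],[0.001,0.006,0.001,0,0.011,0],[0.001,0.006,0,0,0.02,0],[0.002,0.005,0,0,0.022,0]]
for o in rw[::-1]:
    R=R*Ro.from_rotvec(np.array(o[3:])*np.radians(30)).inv(); p=p-R.apply(np.array(o[:3])*800)
print(p); save(p,R)
s=open('ctrl.py').read()
s=s.replace("-ML/TAU/J,0]","-ML/TAU/J,KS/J]").replace("H=np.array([1.,0,0,0,1.])","H=np.array([1.,0,0,0,0.])")
s=s.replace("pred=x[0]+x[4]","pred=x[0]").replace("np.zeros(N),d0*2.5","-.6*x[4]*np.ones(N),d0*2.5").replace("KS/KN*X[-1,2]","KS/KN*(X[-1,2]+X[-1,4])").replace("5e-8])","1e-8])")
s=s.replace("    s,l,pl=measure(cam)\n","    s,l,pl=(r.sense(),None,None) if skip else measure(cam)\n").replace("for _ in range(5): xp","for _ in range(0 if skip else 5): xp").replace("t=s['clock']+.05","t=s['clock']+(0 if skip else .05)")
open('ctrl.py','w').write(s)
d=json.load(open('ctrl.json'))
d.update(phi=.0013,v=[0,0,0],u=[],t=16.15,x=[.074,.10,.0013,0,-.004],P=np.diag([1e-5,4e-4,1e-8,1e-8,1e-5]).tolist())
json.dump(d,open('ctrl.json','w'))
from ctrl import *
print(r.sense()['clock'])
step(4,skip=True)
E
```

```text
[426.28349311 217.45287839  46.52328483]
16.15
t=16.15 lean meas None pred 0.0740 est 0.0740 rate 0.1000 phi 0.0013 w -0.0040| top z None n None plate None
tcp [426.2 216.1  46.5] F [-0.1 -0.3 -6.1] w 29.7
plan phi [-0.0392 -0.0478 -0.0406 -0.0277] lean end of call [ 0.0283 -0.1439] max 0.078
[[[-0.003, 0.0, 0.0, 0.0, -0.077, 0.0, 0], [-0.001, 0.0, 0.0, 0.0, -0.016, 0.0, 0], [0.0, 0.0, 0.0, 0.0, 0.013, 0.0, 0], [0.002, 0.0, 0.0, 0.0, 0.025, 0.0, 0]]]
end [426.2 215.9  46.5] maxstep 2.4
axle cmd [580.7 204.7 115.6]
```

Request:
apply_moves(
  motion=[
    [[-0.003, 0.0, 0.0, 0.0, -0.077, 0.0, 0], [-0.001, 0.0, 0.0, 0.0, -0.016, 0.0, 0], [0.0, 0.0, 0.0, 0.0, 0.013, 0.0, 0], [0.002, 0.0, 0.0, 0.0, 0.025, 0.0, 0]],
  ],
)

```text
clock: 16.55
tcp_pos: [425.0, 214.8, 46.4]
tool_rot: [0.735, 0.678, -0.01, 0.009]
force: [0.8, -0.5, -6.4]
width: 29.4
grasp_force: 60.0
```

```bash
python3 -c "
from ctrl import *
step(4,bias=.010)
d=np.load('last.npz'); W=d['W']; M=Ro.from_quat(d['rot']).as_matrix(); a=d['tcp']+155*M[:,1]-69*M[:,2]
D=W-a; xh=M[:,1]*[1,1,0]; yh=np.array([-xh[1],xh[0],0]); X,Y,Z=D@xh,D@yh,D[...,2]
k=(Z>207)&(Z<222)&(abs(X)<36)&(abs(Y)<110); print(np.percentile(Y[k],[1,5,50,95,99]))"
```

```text
t=16.55 lean meas 0.0518249229995267 pred 0.0283 est 0.0509 rate -0.0794 phi -0.0277 w 0.0005| top z 214.0 n 287 plate [6.904e+00 1.000e-03 1.000e-03 6.390e+02]
tcp [425.  214.8  46.4] F [ 0.8 -0.5 -6.4] w 29.4
plan phi [-0.0339 -0.0299 -0.022  -0.0139] lean end of call [ 0.0097 -0.0602] max 0.044
[[[-0.001, 0.0, 0.0, 0.0, -0.012, 0.0, 0], [0.001, 0.0, 0.0, 0.0, 0.008, 0.0, 0], [0.001, 0.0, 0.0, 0.0, 0.015, 0.0, 0], [0.0, 0.0, 0.0, 0.0, 0.015, 0.0, 0]]]
end [426.2 216.7  46.5] maxstep 0.8
axle cmd [580.8 205.1 115.5]
[-36.25994508 -34.78496135 -15.2400425   13.40869658  17.142284  ]
```

Request:
apply_moves(
  motion=[
    [[-0.001, 0.0, 0.0, 0.0, -0.012, 0.0, 0], [0.001, 0.0, 0.0, 0.0, 0.008, 0.0, 0], [0.001, 0.0, 0.0, 0.0, 0.015, 0.0, 0], [0.0, 0.0, 0.0, 0.0, 0.015, 0.0, 0]],
  ],
)

```text
clock: 17.0
tcp_pos: [425.2, 215.5, 46.5]
tool_rot: [0.735, 0.678, -0.005, 0.005]
force: [0.6, 0.3, -7.8]
width: 29.8
grasp_force: 60.0
```

```bash
cat > ext.py <<'E'
from ctrl import *
def ext():
    d=np.load('last.npz'); W=d['W']; M=Ro.from_quat(d['rot']).as_matrix(); a=d['tcp']+155*M[:,1]-69*M[:,2]
    D=W-a; xh=M[:,1]*[1,1,0]; yh=np.array([-xh[1],xh[0],0]); X,Y,Z=D@xh,D@yh,D[...,2]
    k=(Z>207)&(Z<222)&(abs(X)<36)&(abs(Y)<110); e=np.percentile(Y[k],[1,99]); print('ext',e.round(1),'lean',-e.mean()/215)
E
python3 -c "
from ext import *
step(4,bias=.012); ext()"
```

```text
t=17.00 lean meas 0.023886491997255375 pred 0.0097 est 0.0234 rate -0.0223 phi -0.0139 w 0.0030| top z 213.9 n 288 plate [ 6.727e+00  0.000e+00 -2.000e-03  6.300e+02]
tcp [425.2 215.5  46.5] F [ 0.6  0.3 -7.8] w 29.8
plan phi [-0.0189 -0.0179 -0.0144 -0.0104] lean end of call [ 0.0056 -0.0327] max 0.022
[[[0.0, 0.0, 0.0, 0.0, -0.009, 0.0, 0], [0.0, 0.0, 0.0, 0.0, 0.002, 0.0, 0], [0.0, 0.0, 0.0, 0.0, 0.007, 0.0, 0], [0.0, 0.0, 0.0, 0.0, 0.007, 0.0, 0]]]
end [426.2 216.7  46.5] maxstep 0.0
axle cmd [580.8 204.9 115.5]
ext [-29.8  21.9] lean 0.018499399885875997
```

Request:
apply_moves(
  motion=[
    [[0.0, 0.0, 0.0, 0.0, -0.009, 0.0, 0], [0.0, 0.0, 0.0, 0.0, 0.002, 0.0, 0], [0.0, 0.0, 0.0, 0.0, 0.007, 0.0, 0], [0.0, 0.0, 0.0, 0.0, 0.007, 0.0, 0]],
  ],
)

```text
clock: 17.45
tcp_pos: [425.1, 215.4, 46.4]
tool_rot: [0.735, 0.678, -0.004, 0.004]
force: [-0.2, -0.4, -7.6]
width: 29.6
grasp_force: 60.0
```

```bash
python3 -c "
from ext import *
step(4,bias=.014,vx=25,vy=2); ext()"
```

```text
t=17.45 lean meas -0.0006117733676158591 pred 0.0056 est -0.0003 rate -0.0485 phi -0.0104 w 0.0022| top z 214.0 n 275 plate [ 6.679e+00  1.000e-03 -6.000e-03  6.230e+02]
tcp [425.1 215.4  46.4] F [-0.2 -0.4 -7.6] w 29.6
plan phi [-0.0029  0.0004  0.0011  0.0007] lean end of call [-0.0034  0.0163] max 0.006
[[[0.001, 0.001, 0.0, 0.0, 0.014, 0.0, 0], [0.0, 0.001, 0.0, 0.0, 0.007, 0.0, 0], [0.0, 0.003, 0.0, 0.0, 0.001, 0.0, 0], [0.001, 0.003, 0.0, 0.0, -0.001, 0.0, 0]]]
end [432.7 217.7  46.5] maxstep 2.5298221281347035
axle cmd [587.  204.7 115.5]
ext [-24.6  27.6] lean -0.006878155843022435
```

Request:
apply_moves(
  motion=[
    [[0.001, 0.001, 0.0, 0.0, 0.014, 0.0, 0], [0.0, 0.001, 0.0, 0.0, 0.007, 0.0, 0], [0.0, 0.003, 0.0, 0.0, 0.001, 0.0, 0], [0.001, 0.003, 0.0, 0.0, -0.001, 0.0, 0]],
  ],
)

```text
clock: 17.9
tcp_pos: [431.9, 216.3, 46.5]
tool_rot: [0.736, 0.677, 0.0, -0.0]
force: [0.5, -0.4, -6.1]
width: 29.6
grasp_force: 60.0
```

```bash
python3 -c "
from ext import *
step(5,bias=.015,vx=40,vy=1); ext()"
```

```text
t=17.90 lean meas -0.004884920524275818 pred -0.0034 est -0.0048 rate 0.0127 phi 0.0007 w 0.0021| top z 214.1 n 275 plate [ 6.938e+00 -1.000e-03 -1.000e-03  6.380e+02]
tcp [431.9 216.3  46.5] F [ 0.5 -0.4 -6.1] w 29.6
plan phi [ 0.0009  0.0005 -0.0002 -0.0009 -0.0014] lean end of call [-0.0002  0.0023] max 0.004
[[[0.0, 0.003, 0.0, 0.0, 0.001, 0.0, 0], [0.0, 0.004, 0.0, 0.0, -0.001, 0.0, 0], [0.001, 0.005, 0.0, 0.0, -0.001, 0.0, 0], [0.0, 0.004, 0.0, 0.0, -0.002, 0.0, 0], [0.0, 0.005, 0.0, 0.0, -0.001, 0.0, 0]]]
end [449.5 217.1  46.5] maxstep 4.079215610874228
axle cmd [604.2 204.3 115.5]
ext [-23.9  27.4] lean -0.00808673382979893
```

Request:
apply_moves(
  motion=[
    [[0.0, 0.003, 0.0, 0.0, 0.001, 0.0, 0], [0.0, 0.004, 0.0, 0.0, -0.001, 0.0, 0], [0.001, 0.005, 0.0, 0.0, -0.001, 0.0, 0], [0.0, 0.004, 0.0, 0.0, -0.002, 0.0, 0], [0.0, 0.005, 0.0, 0.0, -0.001, 0.0, 0]],
  ],
)

```text
clock: 18.45
tcp_pos: [448.8, 215.9, 46.4]
tool_rot: [0.736, 0.678, -0.001, 0.001]
force: [0.0, 1.3, -7.9]
width: 29.8
grasp_force: 60.0
```

```bash
python3 -c "
from ext import *
step(5,bias=.015,vx=35,vy=0,vz=-6); ext()"
```

```text
t=18.45 lean meas -0.017816901304849923 pred -0.0002 est -0.0172 rate -0.0361 phi -0.0014 w 0.0006| top z 214.1 n 275 plate [ 6.723e+00  1.000e-03 -3.000e-03  6.340e+02]
tcp [448.8 215.9  46.4] F [ 0.   1.3 -7.9] w 29.8
plan phi [0.0107 0.0136 0.012  0.0087 0.0052] lean end of call [-0.0043  0.0262] max 0.021
[[[0.001, 0.005, 0.0, 0.0, 0.023, 0.0, 0], [0.001, 0.005, 0.0, 0.0, 0.006, 0.0, 0], [-0.001, 0.004, 0.001, 0.0, -0.003, 0.0, 0], [0.0, 0.005, 0.0, 0.0, -0.006, 0.0, 0], [0.0, 0.004, 0.001, 0.0, -0.007, 0.0, 0]]]
end [467.9 216.5  44.9] maxstep 4.079215610874228
axle cmd [622.5 203.2 113.7]
ext [-20.3  32.8] lean -0.029131692716486246
```

Request:
apply_moves(
  motion=[
    [[0.001, 0.005, 0.0, 0.0, 0.023, 0.0, 0], [0.001, 0.005, 0.0, 0.0, 0.006, 0.0, 0], [-0.001, 0.004, 0.001, 0.0, -0.003, 0.0, 0], [0.0, 0.005, 0.0, 0.0, -0.006, 0.0, 0], [0.0, 0.004, 0.001, 0.0, -0.007, 0.0, 0]],
  ],
)

```text
clock: 19.0
tcp_pos: [467.3, 215.1, 44.9]
tool_rot: [0.736, 0.677, 0.002, -0.002]
force: [1.0, 0.1, -7.1]
width: 29.4
grasp_force: 60.0
```

```bash
python3 - <<'E'
from ext import *
json.dump(dict(json.load(open('ctrl.json')),v=[14,-2,-6]),open('ctrl.json','w'))
step(4,bias=.015,vx=4,vy=-2,vz=-4); ext()
d=np.load('last.npz'); W=d['W']; i=d['img'].astype(int); x,y,z=W[...,0],W[...,1],W[...,2]
M=Ro.from_quat(d['rot']).as_matrix(); o=d['tcp']+155*M[:,1]+31*M[:,2]; print('stand fk',o.round(1))
Z=(W-o)@(-M[:,2])
m=(abs(Z-7.5)<5)&(i.max(-1)>100)&(i.max(-1)-i.min(-1)<35)&(abs(x-555)<135)&(abs(y-210)<75)
P=W[m]; print('plate',cv2.minAreaRect(P[:,:2].astype(np.float32)))
m=(i.max(-1)<60)&(abs(z-3)<6)&(abs(x-560)<150)&(abs(y-206)<85); P=W[m]; print('pad',m.sum(),cv2.minAreaRect(P[:,:2].astype(np.float32)))
E
```

```text
t=19.00 lean meas -0.022348193730500364 pred -0.0043 est -0.0217 rate -0.0128 phi 0.0052 w -0.0007| top z 214.1 n 274 plate [ 6.68e+00  5.00e-03 -1.00e-03  6.27e+02]
tcp [467.3 215.1  44.9] F [ 1.   0.1 -7.1] w 29.4
plan phi [0.0155 0.017  0.0142 0.0101] lean end of call [-0.0081  0.0413] max 0.023
[[[0.001, 0.001, 0.001, 0.0, 0.02, 0.0, 0], [0.0, 0.002, 0.0, 0.0, 0.003, 0.0, 0], [-0.001, 0.0, 0.001, 0.0, -0.006, 0.0, 0], [-0.001, 0.001, 0.0, 0.0, -0.008, 0.0, 0]]]
end [471.1 215.4  43.2] maxstep 1.6
axle cmd [625.4 202.3 112. ]
ext [-19.5  31.7] lean -0.0284688361861061
stand fk [621.8 202.5  14. ]
plate ((558.2845458984375, 207.5026092529297), (122.43377685546875, 238.97584533691406), 84.79253387451172)
pad 517 ((559.7882080078125, 207.156982421875), (153.67747497558594, 253.4888916015625), 86.05670166015625)
```

Request:
apply_moves(
  motion=[
    [[0.001, 0.001, 0.001, 0.0, 0.02, 0.0, 0], [0.0, 0.002, 0.0, 0.0, 0.003, 0.0, 0], [-0.001, 0.0, 0.001, 0.0, -0.006, 0.0, 0], [-0.001, 0.001, 0.0, 0.0, -0.008, 0.0, 0]],
  ],
)

```text
clock: 19.45
tcp_pos: [469.8, 214.0, 43.1]
tool_rot: [0.736, 0.677, 0.003, -0.003]
force: [-0.6, 0.0, -6.6]
width: 29.9
grasp_force: 60.0
```

```bash
python3 - <<'E'
from ext import *
s,l,pl=measure('scene'); ext(); print(s['clock'],s['tcp_pos'],s['force'],l[0]-.015,pl)
# level and lower to 2 mm above seating; axle target in cmd frame
yaw=np.radians(-4.7); m=Ro.from_euler('z',yaw).as_matrix()
tool=Ro.from_matrix(np.column_stack([m[:,1],m[:,0],-m[:,2]]))
a=np.array([627.2,201.9,106.3])
rows(line(a+m@np.array([-155,0,-69.]),tool,8),0)
E
```

```text
ext [-18.9  32.5] lean -0.03181553521506215
19.45 [469.8396858  213.95387853  43.10033581] [-0.56571129  0.03579767 -6.57364363] -0.023674468711131505 (np.float64(6.6251662504506506), np.float64(-0.0006426600319729328), np.float64(-0.001394819090205176), np.int64(647))
[[[0.0, 0.0, 0.001, 0.0, -0.002, 0.0, 0], [0.0, 0.0, 0.001, 0.0, -0.002, 0.0, 0], [0.0, 0.001, 0.001, 0.0, -0.003, 0.0, 0], [0.0, 0.0, 0.001, 0.0, -0.002, 0.0, 0], [-0.001, 0.0, 0.001, 0.0, -0.003, 0.0, 0], [0.0, 0.001, 0.001, 0.0, -0.003, 0.0, 0], [0.0, 0.0, 0.001, 0.0, -0.002, 0.0, 0], [0.0, 0.0, 0.0, 0.0, -0.002, 0.0, 0]]]
end [472.6 214.5  37.6] maxstep 1.1313708498984762
```

Request:
apply_moves(
  motion=[
    [[0.0, 0.0, 0.001, 0.0, -0.002, 0.0, 0], [0.0, 0.0, 0.001, 0.0, -0.002, 0.0, 0], [0.0, 0.001, 0.001, 0.0, -0.003, 0.0, 0], [0.0, 0.0, 0.001, 0.0, -0.002, 0.0, 0], [-0.001, 0.0, 0.001, 0.0, -0.003, 0.0, 0], [0.0, 0.001, 0.001, 0.0, -0.003, 0.0, 0], [0.0, 0.0, 0.001, 0.0, -0.002, 0.0, 0], [0.0, 0.0, 0.0, 0.0, -0.002, 0.0, 0]],
  ],
)

```text
clock: 20.3
tcp_pos: [471.5, 213.2, 37.5]
tool_rot: [0.736, 0.677, -0.0, 0.0]
force: [0.2, -0.2, -7.3]
width: 29.7
grasp_force: 60.0
```

```bash
python3 - <<'E'
from ext import *
s,l,pl=measure('scene'); ext(); print(s['clock'],s['tcp_pos'],s['tool_rot'],s['force'],l[0]-.015,pl)
E
```

```text
ext [-13.3  39.7] lean -0.06143475484949167
20.3 [471.46959227 213.19657452  37.46228911] [ 7.35526970e-01  6.77495435e-01 -8.80323530e-05  6.73579989e-05] [ 0.16161651 -0.18965392 -7.27554137] -0.04920141070348542 (np.float64(6.760119666142674), np.float64(0.0017866909524721184), np.float64(0.006914485420758327), np.int64(615))
```

Request:
apply_moves(
  motion=[
    [[0, 0, 0.001, 0, 0, 0, 0], [0, 0, 0.0005, 0, 0, 0, 0], [0, 0, 0.0005, 0, 0, 0, 0], [0, 0, 0.0005, 0, 0, 0, 0], [0, 0, 0.0005, 0, 0, 0, 0], [0, 0, 0, 0, 0, 0, 0]],
  ],
)

```text
clock: 20.95
tcp_pos: [471.5, 213.2, 35.2]
tool_rot: [0.736, 0.678, 0.0, 0.0]
force: [0.8, 0.3, -6.5]
width: 29.8
grasp_force: 60.0
```

Request:
apply_moves(
  motion=[
    [[0, 0, 0.0005, 0, 0, 0, 0], [0, 0, 0.0005, 0, 0, 0, 0], [0, 0, 0, 0, 0, 0, 0]],
  ],
)

```text
clock: 21.25
tcp_pos: [471.7, 213.3, 34.8]
tool_rot: [0.736, 0.678, 0.0, 0.0]
force: [-0.7, 0.5, -4.7]
width: 29.6
grasp_force: 60.0
```

Request:
apply_moves(
  motion=[
    [[0, 0, 0.0005, 0, 0, 0, 0], [0, 0, 0.0005, 0, 0, 0, 0], [0, 0, 0, 0, 0, 0, 0]],
  ],
)

```text
clock: 21.55
tcp_pos: [471.8, 213.3, 34.7]
tool_rot: [0.736, 0.678, 0.0, 0.0]
force: [-4.1, -1.7, 2.0]
width: 29.7
grasp_force: 60.0
```

```bash
python3 - <<'E'
from ext import *
s,l,pl=measure('scene'); ext(); print(s['clock'],s['tcp_pos'],s['force'],s['ft_torque'],l[0]-.015,pl)
d=np.load('last.npz'); W=d['W']; i=d['img'].astype(int); x,y,z=W[...,0],W[...,1],W[...,2]
m=(abs(z-11.5)<4)&(i.max(-1)>100)&(i.max(-1)-i.min(-1)<35)&(abs(x-560)<128)&(abs(y-206)<75)
P=W[m]; print('plate',cv2.minAreaRect(P[:,:2].astype(np.float32)),np.median(P[:,2]))
cv2.imwrite('pics/last3.png',cv2.resize(d['img'][60:200,180:380,::-1],None,fx=4,fy=4,interpolation=cv2.INTER_NEAREST))
E
```

```text
ext [-14.   39.1] lean -0.05853716913483304
21.55 [471.76366528 213.32479946  34.69698704] [-4.10052299 -1.74280085  1.96268839] [-0.26661062  1.03324381  0.01247653] -0.05156926957597188 (np.float64(7.024189812532441), np.float64(0.0007920038570967511), np.float64(0.004462462814103981), np.int64(626))
plate ((562.341064453125, 205.0072784423828), (121.57756805419922, 239.08006286621094), 85.40421295166016) 10.727142941119855
```

View pics/last3.png

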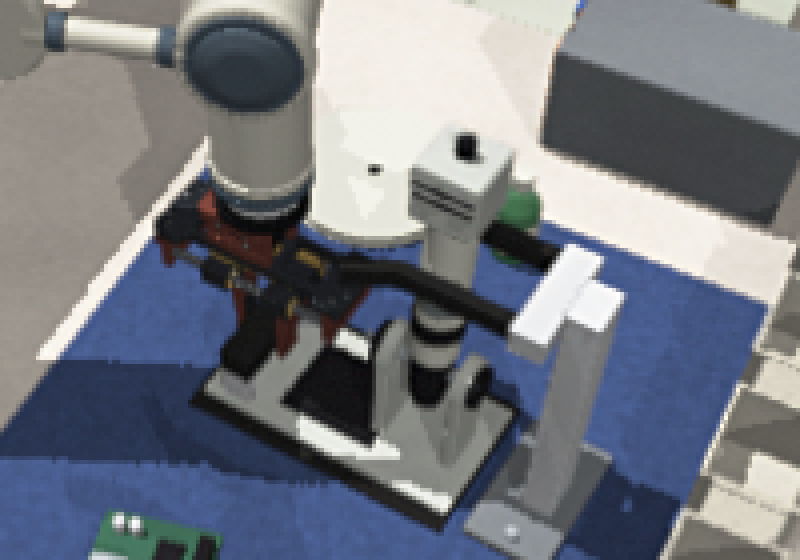

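The picture shows the base square on the empty pad, with the tube at (440,290) leaning lightly on the far prong. Now I release and lift off.

Request:
apply_moves(
  motion=[
    [[0, 0, 0, 0, 0, 0, 0.4], [0, 0, 0, 0, 0, 0, 0.5], [0, 0, 0, 0, 0, 0, 0.7], [0, 0, 0, 0, 0, 0, 0.9], [0, 0, 0, 0, 0, 0, 0.9], [0, 0, 0, 0, 0, 0, 0.9], [0, 0, 0, 0, 0, 0, 0.9]],
  ],
)

```text
clock: 22.3
tcp_pos: [471.6, 213.2, 33.6]
tool_rot: [0.736, 0.677, 0.0, 0.0]
force: [-0.4, -0.4, -0.6]
width: 77.7
grasp_force: 0.0
```

Request:
apply_moves(
  motion=[
    [[0, 0, -0.005, 0, 0, 0, 0.9], [0, 0, -0.01, 0, 0, 0, 0.9], [0, 0, -0.02, 0, 0, 0, 0.9], [0, 0, -0.025, 0, 0, 0, 0.9], [0, 0, -0.025, 0, 0, 0, 0.9], [0, 0, -0.025, 0, 0, 0, 0.9], [0, 0, -0.025, 0, 0, 0, 0.9], [0, 0, -0.025, 0, 0, 0, 0.9], [0, 0, -0.02, 0, 0, 0, 0.9], [0, 0, -0.01, 0, 0, 0, 0.9], [0, 0, 0, 0, 0, 0, 0.9], [0, 0, 0, 0, 0, 0, 0.9]],
  ],
)

```text
clock: 23.5
tcp_pos: [471.3, 213.2, 185.1]
tool_rot: [0.736, 0.677, -0.0, -0.0]
force: [0.7, -0.4, -1.4]
width: 79.2
grasp_force: 0.0
```

```bash
python3 - <<'E'
from est import *
s=r.sense(); print(s['clock'],s['tcp_pos'],s['width'],s['force'])
for n in range(2):
    c=r.camera('scene'); W=cloud(c); i=c['img'].astype(int); x,y,z=W[...,0],W[...,1],W[...,2]
    m=(abs(z-11)<4)&(i.max(-1)>100)&(i.max(-1)-i.min(-1)<35)&(abs(x-560)<128)&(abs(y-206)<75)
    print('plate',cv2.minAreaRect(W[m][:,:2].astype(np.float32)),np.median(W[m][:,2]))
    m=(z>312)&(z<326)&(abs(x-626)<36)&(abs(y-201)<80); print('cam top',m.sum(),W[m].mean(0))
E
```

```text
23.5 [471.31365389 213.1755176  185.05447476] 79.1867156886735 [ 0.69010295 -0.40201086 -1.37033131]
plate ((562.2942504882812, 205.23878479003906), (120.34115600585938, 240.37472534179688), 85.48741912841797) 10.887557418049319
cam top 269 [629.15871833 208.50115007 318.20158715]
plate ((562.9276123046875, 205.73611450195312), (121.58758544921875, 240.38638305664062), 85.40803527832031) 10.702743402863682
cam top 272 [629.18093474 207.93848358 318.21965517]
```

Stand is home and still, and the robot is clear of it. Handing in.

```bash
python3 -c "
from cell import r
print(r.hand_in())"
```

```text
the job is handed in; nothing more can be done
None
```

The microscope was carried upright to the empty dock and set down home and square with the tube between the prongs; I released it and handed the job in at about 23.6 s, but no verdict was returned.

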